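# Set up the press bed and fit its guard

### The arm

A 7-joint arm with a two-finger parallel gripper is mounted at the origin on the work surface. World frame = base frame: x ahead of the robot, y to its left, z up, the work surface at z = 0. Lengths are in m, angles in rad, forces in N, time in s.
With the tool pointing down it reaches from about 0.425 to 0.925 m from the base axis. Payload 6.8 kg.
Tool frame: the origin (TCP) lies on the centre line of the jaws, within the pads' length; the fingertips stand 14 mm ahead of it and the grasp point (between the pads) lies 5 mm behind it; y points along the fingers, x is the direction in which the jaws open and shut, and the axes are right-handed (so a half turn about y gives the same grasp; the last joint's range is limited). The gripper opens to 85 mm and grips with 20 to 120 N. Pads are 22 mm wide; open, the fingers measure 114 mm over their backs; the gripper's body (76 mm by 85 mm) begins 54 mm behind the grasp point. The pads swing forward as they close: fully open they stand 13 mm farther back than shut.
Start: joints at [1.049, 0.477, 0.022, 1.555, -0.011, 1.109, -0.083], TCP at [0.271, -0.618, 0.245] pointing down, gripper open.
Joint ranges: [-2.96, 2.96], [-0.34, 2.1], [-1.41, 1.46], [0.24, 2.44], [-1.37, 4.51], [0.17, 1.92], [-2.96, 2.96]. Speed limits (rad/s): [2.39, 2.39, 3.14, 3.14, 3.14, 3.14, 3.14].

### API

Orientations are given as a rotation vector (axis times angle).
In Python, from bench import get_obs, vision, ticket gives the robot as it stands. The module is installed in compiled form; this text tells all that it offers.
- The arm moves only by the tool jog_arm, never from a script. Its argument "motion" is a list of rows, each an object of numbers: "gripper": the finger opening in mm, from 0 to 85.4; "tx", "ty", "tz": the shift along the tool's x, y, z in mm; "ax", "ay", "az": the turn, a rotation vector about the tool's x, y, z in rad. In form: [{"gripper": .., "tx": .., "ty": .., "tz": .., "ax": .., "ay": .., "az": ..}, ...]. A call has 1 to 12 rows; each row shifts and turns the commanded pose from where the row before left it, along the tool's axes as they then stand; what a row does not reach is not made up. A row lasts 1/10 s, in which the tool goes at most 50 mm and 8.59 degrees, less where a joint would pass 70% of its speed; a pose out of reach is approached as far as the arm can. A call is refused whole if a number of a shift passes 50 or a number of a turn 0.15, either way. A call with a gripper value outside its range is refused whole. The fingers move at their own pace and stop on an object; "newtons" is the grip in N (left out, the last holds). Time passes only in rows, so rows that do not move let the fingers close. It gives the time, the measured TCP pose, the force and the opening at its end, in the units of the state.
- get_obs(): the state, without advancing time (a new reading comes with each control period).
- vision.grab_frame(name): name is "side" or "top"; returns the picture (384x512x3 uint8, red, green, blue); there is no depth.
- vision.get_calibration(name): a dict with "camera_matrix" (3x3 intrinsics, pixels), "world_from_camera" (4x4, takes a point from camera to world coordinates). Camera axes: x right, y down, z forward; pixel columns grow to the right and rows downward; lengths in m; the calibration is good to about 2 mm. A picture is of the moment at which its call begins. get_calibration takes no time and is no camera call.
- ticket.hand_in(): hands the job in, once; it reports no verdict.
The state is a dict: "clock": time; "joints": joint angles; "qvel": joint speeds; "tau": joint torques, N m; "tcp_pos": TCP position; "orientation": TCP orientation; "contact_force": force on the tool from outside, world axes, zero at the start; "moment": the same for the moment, N m; "grip_width": finger opening in m.
Only numpy, scipy, OpenCV 4.12 (cv2) and the standard library are available. Lean on these libraries where they do the work, as an engineer would, in place of code of your own. Each camera call takes 0.05 s, during which the arm holds its last target.

### The job

Set up the black press bed for the next pressing: stand the steel sleeve upright on the middle scribed cross, midway between the two threaded studs, and lay the round disc centrally on top of it; stand the square block on the cross on that side of the sleeve where the metal guard stand is, and the round post on the cross on the other side. Also lift the guard panel out of its wooden block and slide it down into the guides of the guard stand until it is fully home, and leave everything upright and at rest.

Things in the scene. Friction and masses are not known exactly. Their poses are not given: they have to be found in the camera images.
- sleeve_mid (a point): plain steel sleeve: a short thick tube, 50 mm outside, 30 mm bore, 40 mm high, standing on the table; the point is its centre, 20 mm above its underside; z up its axis. About 0.4 kg.
- disc_mid (a point): solid steel disc, 44 mm across, 20 mm high, lying flat on the table; the point is its centre, 10 mm above its underside; z is its axis. About 0.25 kg.
- block_mid (a point): square steel block 36 x 36 mm, 60 mm high, standing on the table; the point is its centre, 30 mm above its underside; x and y are square to its sides, z up. About 0.35 kg.
- post_mid (a point): round solid steel post, 36 mm across, 60 mm high, standing on the table; the point is its centre, 30 mm above its underside; z up its axis. About 0.3 kg.
- guard_center (a point): guard panel, 0.16 kg, standing in the wooden block: aluminium sheet 5 mm thick (its x), 110 wide (its y), 100 high, with a wooden grip strip 14 thick (x), 60 long (y), 24 high on the middle of its top edge; 114 mm high in all. The point is its centre, 57 mm above its lower edge; the strip's middle is 45 mm above the point. Front and back are alike.
- wood_block: fixed wooden block 70 (x) x 150 (y) x 45 mm high that holds the guard at the start; origin at the centre of its underside. The guard stands loosely in its slot (along y, 35 mm deep, slot floor 10 mm above the table) and is drawn straight up.
- bed: fixed press bed: black steel plate 130 (x) by 350 mm (y), 10 mm thick; origin at the centre of its underside, x away from the robot, y along its length; its top is at z = 10 mm. Threaded studs 16 mm thick, up to 75 mm above the table, at y = +150 and -150 mm (32 mm washers at their feet). Three thin scribed crosses on top, at x = 0 and y = -75, 0, +75 mm.
- guard_stand: fixed metal stand left or right of the bed: base 90 (x) x 160 (y) x 8 mm; origin at the centre of its underside. Two upright guide channels take the guard's side edges: slot 9 mm wide at x = 0, 118 mm along y, straight from z = 8 to 68 mm, flared mouths up to 82 mm (28 mm wide at the top). Fully home, the guard's lower edge is on the base (z = 8 mm), its point at z = 65 mm.
Not all that is in view belongs to the job. What is shaped like the part that bears block_mid but blue is not meant.

How it is judged:
At the end, for the whole second after the job is handed in: All released, upright, at rest: sleeve, square block and round post on the bed within 13 mm, along and across, of the middle, stand-side and other cross; disc flat on the sleeve, centres within 9 mm; guard in both guides, its lower edge within 4 mm of the stand's base (x of sleeve_mid in the frame of bed between -0.013 and 0.013 m and y of sleeve_mid in the frame of bed between -0.013 and 0.013 m and z of sleeve_mid in the frame of bed between 0.026 and 0.034 m and angle between each of sleeve_mid, disc_mid, guard_center's own z axis and vertical below 0.1 rad and horizontal distance between disc_mid and sleeve_mid below 0.009 m and z of disc_mid in the frame of bed between 0.056 and 0.064 m and ((world y of guard_stand above 0 m and x of block_mid in the frame of bed between -0.013 and 0.013 m and y of block_mid in the frame of bed between 0.062 and 0.088 m and z of block_mid in the frame of bed between 0.036 and 0.044 m and angle between each of block_mid, post_mid's own z axis and vertical below 0.1 rad and x of post_mid in the frame of bed between -0.013 and 0.013 m and y of post_mid in the frame of bed between -0.088 and -0.062 m and z of post_mid in the frame of bed between 0.036 and 0.044 m) or (world y of guard_stand below 0 m and x of block_mid in the frame of bed between -0.013 and 0.013 m and y of block_mid in the frame of bed between -0.088 and -0.062 m and z of block_mid in the frame of bed between 0.036 and 0.044 m and angle between each of block_mid, post_mid's own z axis and vertical below 0.1 rad and x of post_mid in the frame of bed between -0.013 and 0.013 m and y of post_mid in the frame of bed between 0.062 and 0.088 m and z of post_mid in the frame of bed between 0.036 and 0.044 m)) and x of guard_center in the frame of guard_stand between -0.006 and 0.006 m and y of guard_center in the frame of guard_stand between -0.008 and 0.008 m and z of guard_center in the frame of guard_stand between 0.061 and 0.069 m and angle between the x axis of guard_center and the x axis of guard_stand, either way round below 0.08 rad and linear speed of each of sleeve, disc, block, post, guard below 0.02 m/s); the robot touches nothing.
It also fails if it takes over 115 s, if anything falls off the work surface, if the arm or the gripper's body presses on something with over 40 N, if the wrist force passes 120 N, or if a joint passes its speed limit or range.

## Working session

There is one attempt and no reset: what is moved stays moved. The work goes in short steps, Python scripts to look and compute and a tool call to move; the robot and the scene stay as the last step left them, time stands still between calls to the robot, and variables do not carry over. Pictures are saved under pics/ and viewed, and the job is handed in when it is done.

Besides the shell and the picture viewer there is one more tool, called after "Request:" as name(argument=value, ...), one argument or row to a line, values as JSON. jog_arm: Moves the arm, as the interface text tells. Its arguments: {"type":"object","properties":{"motion":{"type":"array"},"newtons":{"type":"number"}},"required":["motion"]}

```bash
mkdir -p pics; python3 - <<'E'
from bench import get_obs, vision
import cv2
o=get_obs(); print(o)
for n in("side","top"):
    im=vision.grab_frame(n); cv2.imwrite(f"pics/{n}0.png",cv2.resize(im[:,:,::-1],None,fx=1.5,fy=1.5,interpolation=cv2.INTER_CUBIC)); cv2.imwrite(f"pics/{n}0raw.png",im[:,:,::-1])
    print(n,vision.get_calibration(n))
E
```

```text
{'clock': 0.0, 'joints': array([ 1.04890967,  0.47778951,  0.02236876,  1.55646846, -0.01149858,
        1.10929323, -0.08307573]), 'qvel': array([-0.00047793, -0.00028243,  0.00314285,  0.00122534, -0.00090868,
       -0.00112437, -0.00060714]), 'tau': array([ 6.31164075e-04, -5.96456158e+01,  1.60808511e+00, -2.81197536e+01,
        1.24850386e-02,  9.50689602e-03,  7.26166263e-06]), 'tcp_pos': array([ 0.27114389, -0.61752166,  0.24432618]), 'orientation': array([-1.37612021,  0.90042345, -0.8977771 ]), 'contact_force': array([ 0.11714519, -0.20838476,  0.93709129]), 'moment': array([-0.04800264, -0.02536687,  0.03359542]), 'grip_width': 0.08547244923688833}
side {'camera_matrix': array([[357.35467001,   0.        , 250.9444947 ],
       [  0.        , 357.35467001, 187.15252504],
       [  0.        ,   0.        ,   1.        ]]), 'world_from_camera': array([[-0.77529511, -0.4400597 ,  0.45306176,  0.06862064],
       [-0.6315644 ,  0.53262294, -0.56341744,  0.51461812],
       [ 0.00662622, -0.72295246, -0.690866  ,  0.73618875],
       [ 0.        ,  0.        ,  0.        ,  1.        ]])}
top {'camera_matrix': array([[354.76442627,   0.        , 255.56001283],
       [  0.        , 354.76442627, 194.86700682],
       [  0.        ,   0.        ,   1.        ]]), 'world_from_camera': array([[-1.20008361e-02, -9.83500665e-01,  1.80506018e-01,
         3.03110684e-01],
       [-9.99927823e-01,  1.17000977e-02, -2.73074577e-03,
        -9.35389418e-03],
       [ 5.73752235e-04, -1.80525760e-01, -9.83570089e-01,
         1.05125922e+00],
       [ 0.00000000e+00,  0.00000000e+00,  0.00000000e+00,
         1.00000000e+00]])}
```

View pics/side0.png

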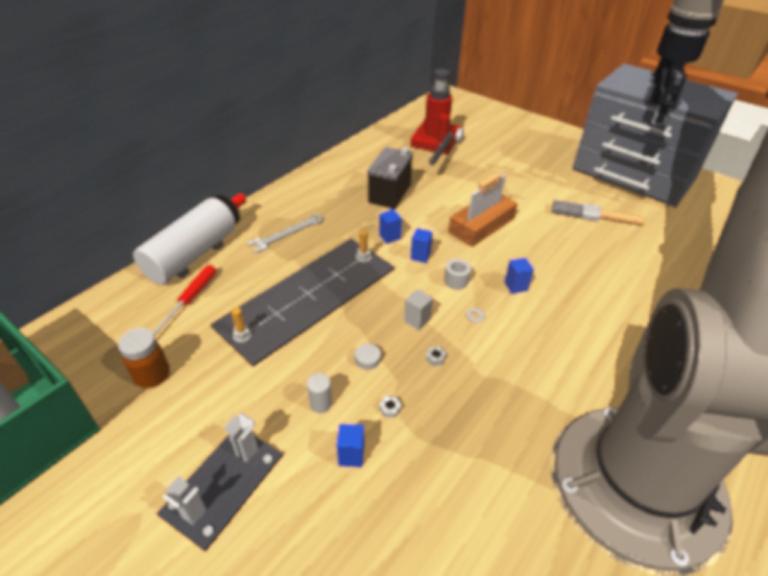

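View pics/top0.png

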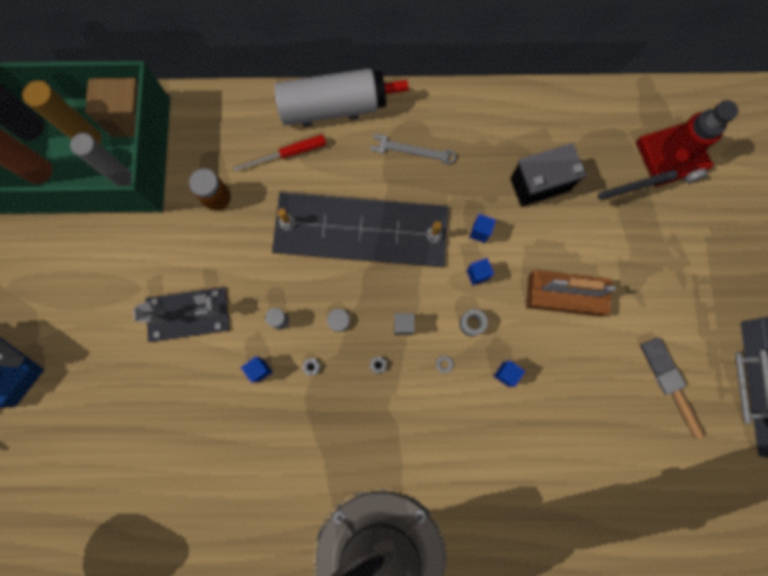

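Side and top both show the stand at the left (+y; top ≈(187,313), side ≈(220,490)). So the block goes to the +y cross and the post to the −y cross. Next I enlarge crops to read pixels.

```bash
cat > h.py <<'E'
import numpy as np, cv2
from bench import get_obs, vision
from scipy.optimize import least_squares
C={n:vision.get_calibration(n) for n in("side","top")}
def proj(n,P):
    c=C[n];T=np.linalg.inv(c["world_from_camera"]);P=np.atleast_2d(P)
    q=(T[:3,:3]@P.T).T+T[:3,3];u=(c["camera_matrix"]@q.T).T
    return u[:,:2]/u[:,2:]
def ray(n,uv):
    c=C[n];T=c["world_from_camera"];d=T[:3,:3]@np.linalg.inv(c["camera_matrix"])@np.array([*uv,1.]);return T[:3,3],d
def onz(n,uv,z):
    o,d=ray(n,uv);return o+d*(z-o[2])/d[2]
def tri(us,ut):
    A=[];b=[]
    o1,d1=ray("side",us);o2,d2=ray("top",ut)
    M=np.stack([d1,-d2],1);s=np.linalg.lstsq(M,o2-o1,rcond=None)[0]
    p=o1+s[0]*d1;q=o2+s[1]*d2
    return (p+q)/2,np.linalg.norm(p-q)
def crop(im,x0,y0,x1,y1,f,name):
    c=cv2.resize(im[y0:y1,x0:x1],None,fx=f,fy=f,interpolation=cv2.INTER_CUBIC)
    for x in range((x0+9)//10*10,x1,10):
        X=int((x-x0+.5)*f);cv2.line(c,(X,0),(X,6 if x%50 else 14),(0,255,255),1)
        if x%20==0: cv2.putText(c,str(x),(X-10,20),0,.35,(0,255,255),1)
    for y in range((y0+9)//10*10,y1,10):
        Y=int((y-y0+.5)*f);cv2.line(c,(0,Y),(6,Y),(0,255,255),1)
        if y%20==0: cv2.putText(c,str(y),(8,Y+4),0,.35,(0,255,255),1)
    cv2.imwrite(name,c)
E
python3 - <<'E'
from h import *
s=cv2.imread("pics/side0raw.png");t=cv2.imread("pics/top0raw.png")
crop(t,175,120,305,215,6,"pics/t1.png")
crop(t,85,180,185,260,7,"pics/t2.png")
crop(t,300,140,420,230,6,"pics/t3.png")
crop(t,170,190,330,255,5,"pics/t4.png")
crop(s,135,150,270,245,5.8,"pics/s1.png")
crop(s,100,260,200,370,5.2,"pics/s2.png")
crop(s,240,110,370,220,5.4,"pics/s3.png")
crop(s,190,170,330,290,4.9,"pics/s4.png")
E
```

```text
(no output)
```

View pics/t1.png

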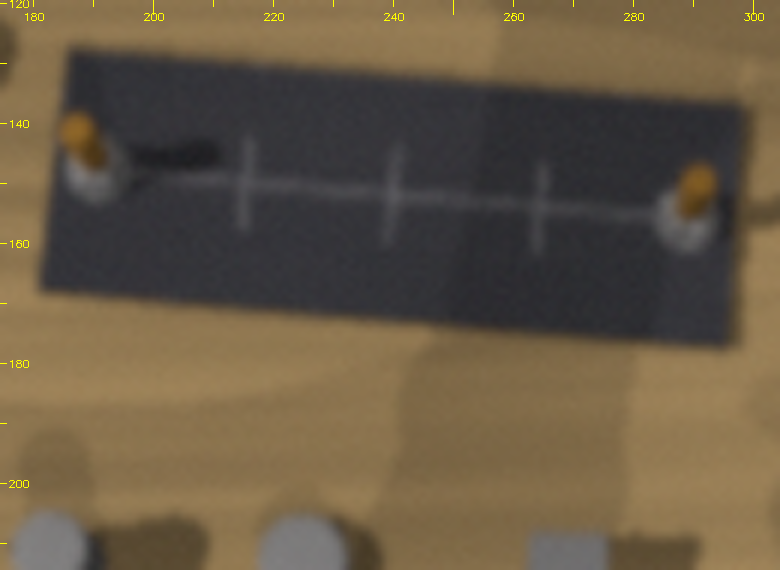

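View pics/t2.png

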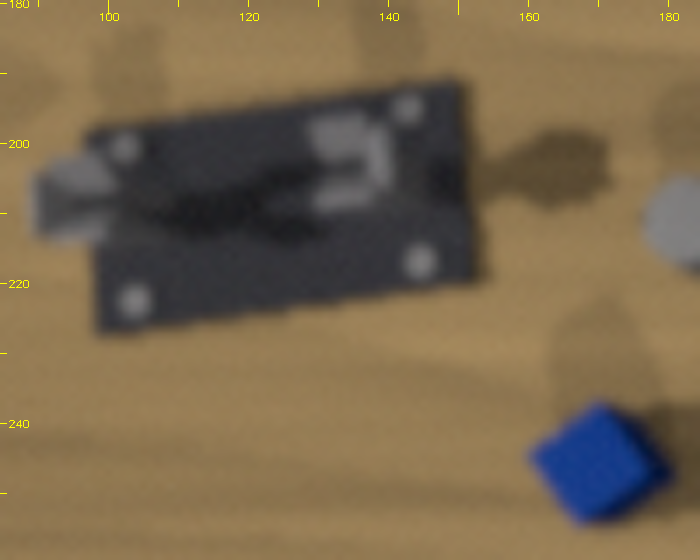

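View pics/t3.png

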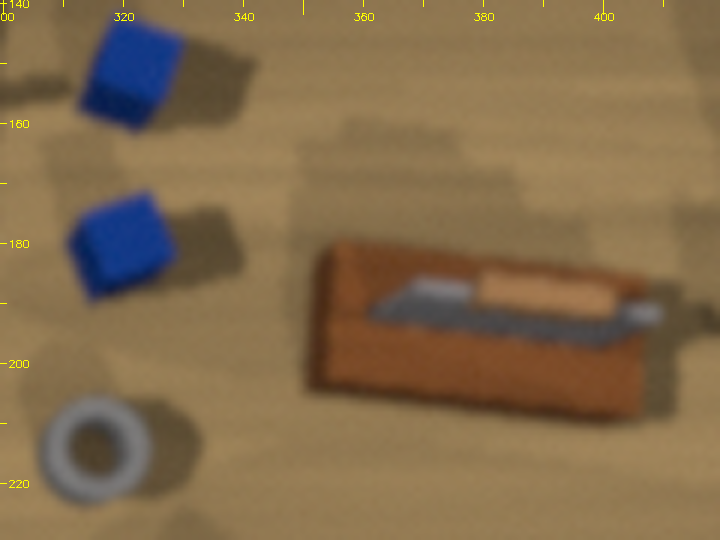

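View pics/t4.png

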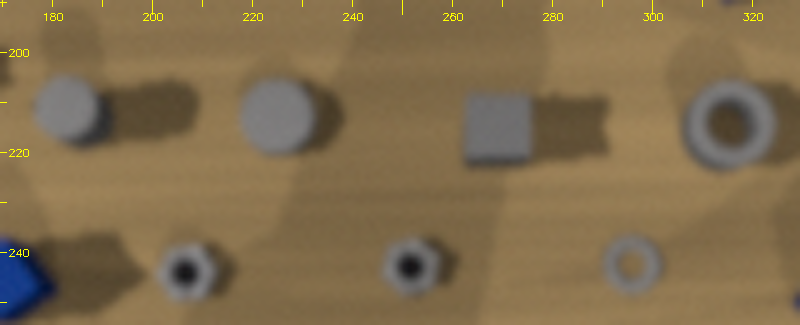

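View pics/s1.png

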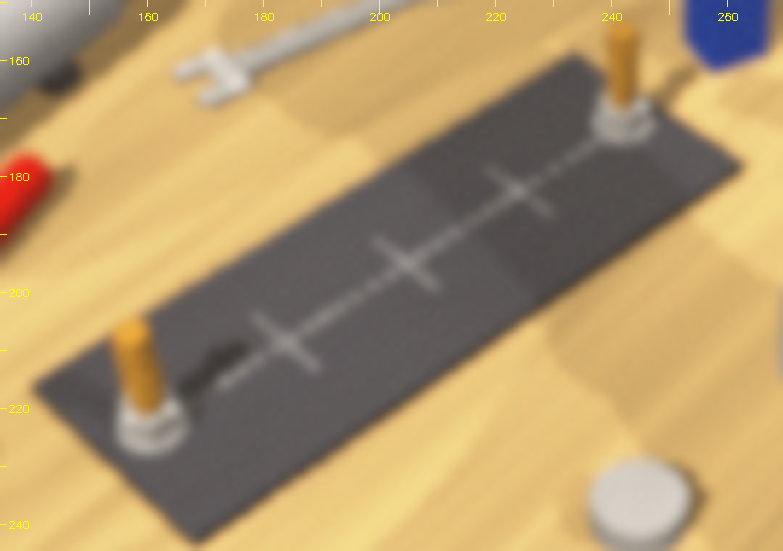

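View pics/s2.png

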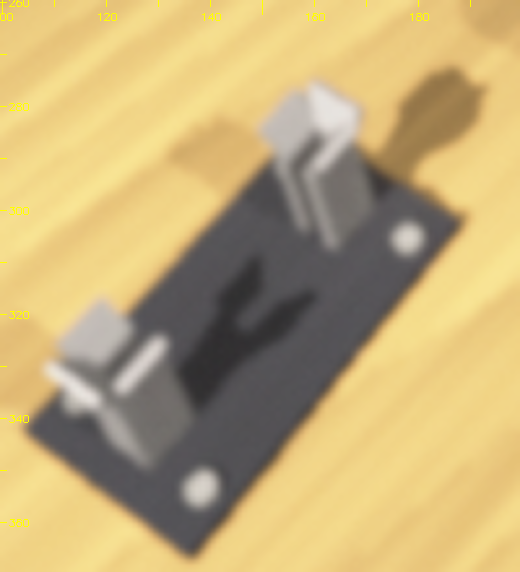

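View pics/s3.png

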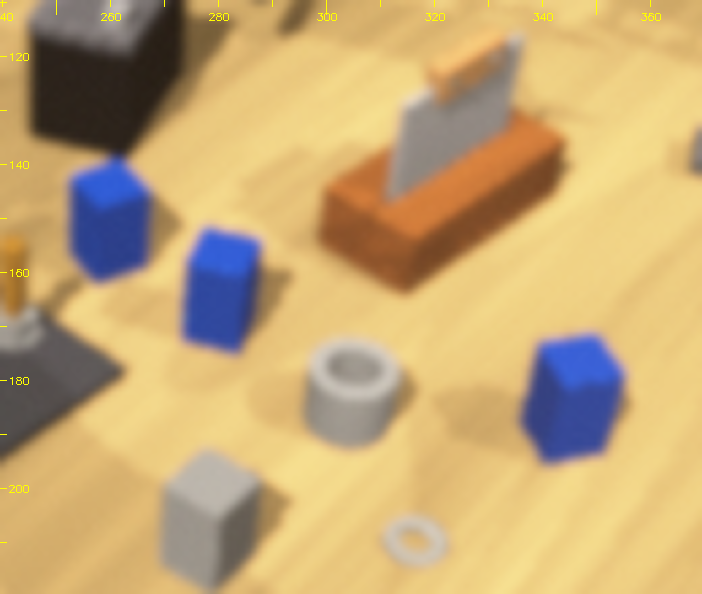

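View pics/s4.png

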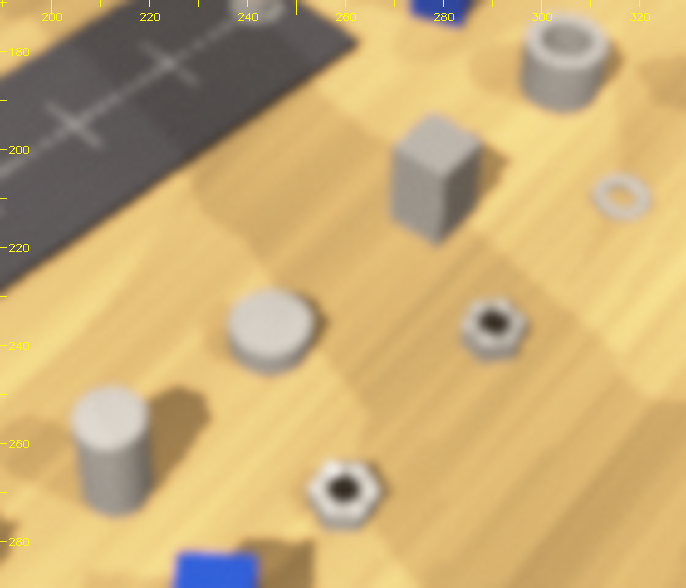

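```bash
python3 - <<'E'
from h import *
np.set_printoptions(precision=4,suppress=True)
def T4(x,y):return(170+x/5-.5,190+y/5-.5)
def S4(x,y):return(190+x/4.9-.5,170+y/4.9-.5)
def T1(x,y):return(175+x/6-.5,120+y/6-.5)
def S1(x,y):return(135+x/5.8-.5,150+y/5.8-.5)
def T3(x,y):return(300+x/6-.5,140+y/6-.5)
def S3(x,y):return(240+x/5.4-.5,110+y/5.4-.5)
def T2(x,y):return(85+x/7-.5,180+y/7-.5)
def S2(x,y):return(100+x/5.2-.5,260+y/5.2-.5)
def r(n,s,t,z):
    print(n,*tri(s,t),"side@z",onz("side",s,z)[:2],"top@z",onz("top",t,z)[:2])
r("x0",S1(407,263),T1(394,193),.01)
r("x+",S1(286,342),T1(245,183),.01)
r("x-",S1(517,190),T1(540,208),.01)
r("post",S4(111,418),T4(66,107),.06)
r("disc",S4(272,323),T4(278,117),.02)
r("block",S4(437,147),T4(498,126),.06)
r("sleeve",S3(354,367),T4(730,123),.04)
for z in(0,):
  print("bed corners top",[onz("top",T1(*p),.01)[:2] for p in((70,48),(747,104),(732,348),(42,292))])
  print("bed corners side",[onz("side",S1(*p),.01)[:2] for p in((32,388),(575,52),(745,165),(195,545))])
  print("stand top",[onz("top",T2(*p),.008)[:2] for p in((88,128),(462,82),(477,278),(98,333))])
  print("stand side",[onz("side",S2(*p),.008)[:2] for p in((25,428),(272,165),(466,218),(190,558))])
  print("woodtop",[onz("top",T3(*p),.045)[:2] for p in((333,240),(645,272),(640,418),(325,383))])
  print("woodside",[onz("side",S3(*p),.045)[:2] for p in((325,187),(417,237),(563,145),(500,100))])
  print("blocktop corners top",[onz("top",T4(*p),.06)[:2] for p in((465,94),(530,94),(530,158),(467,158))])
  print("blocktop corners side",[onz("side",S4(*p),.06)[:2] for p in((434,113),(481,146),(439,178),(393,150))])
E
```

```text
x0 [0.6278 0.0326 0.0105] 0.002006271110583292 side@z [0.6271 0.0319] top@z [0.6288 0.0331]
x+ [0.6335 0.1082 0.012 ] 0.0019635881119507257 side@z [0.634  0.1067] top@z [0.635 0.109]
x- [ 0.6196 -0.0409  0.0116] 0.0002197879737597353 side@z [ 0.621  -0.0421] top@z [ 0.62  -0.041]
post [0.4406 0.1932 0.0593] 0.0023842789436715017 side@z [0.4391 0.193 ] top@z [0.4416 0.1937]
disc [0.4392 0.0773 0.0187] 0.0016068012130455009 side@z [0.4378 0.0778] top@z [0.4398 0.0776]
block [ 0.428  -0.0498  0.0563] 0.0008271048178598374 side@z [ 0.4256 -0.0469] top@z [ 0.4279 -0.0495]
sleeve [ 0.4298 -0.1836  0.041 ] 0.0013994824059832237 side@z [ 0.4297 -0.1849] top@z [ 0.4305 -0.1835]
bed corners top [array([0.7085, 0.1997]), array([ 0.6741, -0.1481]), array([ 0.5459, -0.1362]), array([0.579 , 0.2108])]
bed corners side [array([0.7037, 0.202 ]), array([ 0.6718, -0.1455]), array([ 0.5423, -0.132 ]), array([0.576 , 0.2146])]
stand top [array([0.4913, 0.4608]), array([0.5094, 0.3022]), array([0.4251, 0.2924]), array([0.4038, 0.4506])]
stand side [array([0.4888, 0.4613]), array([0.5039, 0.3267]), array([0.4208, 0.2907]), array([0.4002, 0.4508])]
woodtop [array([ 0.5298, -0.3018]), array([ 0.5121, -0.4516]), array([ 0.441 , -0.4429]), array([ 0.4597, -0.2936])]
woodside [array([ 0.5275, -0.3035]), array([ 0.4601, -0.2974]), array([ 0.439 , -0.4321]), array([ 0.493 , -0.4498])]
blocktop corners top [array([ 0.4463, -0.0312]), array([ 0.4458, -0.0679]), array([ 0.4096, -0.0671]), array([ 0.41  , -0.0318])]
blocktop corners side [array([ 0.4423, -0.0671]), array([ 0.4077, -0.0627]), array([ 0.4113, -0.029 ]), array([ 0.4426, -0.03  ])]
```

```bash
cat >> h.py <<'E'
from scipy.spatial.transform import Rotation as Ro
def rel(xyz,yaw,o=None):
    """shift in tool axes (mm) and turn about tool axes to get tool down w/ tool x along world yaw"""
    o=o or get_obs(); R=Ro.from_rotvec(o["orientation"]).as_matrix()
    ty=np.array([0,0,-1.]);tx=np.array([np.cos(yaw),np.sin(yaw),0]);
    G=np.stack([tx,ty,np.cross(tx,ty)],1)
    d=R.T@(np.array(xyz)-o["tcp_pos"])*1000
    a=Ro.from_matrix(R.T@G).as_rotvec()
    d2=G.T@(np.array(xyz)-o["tcp_pos"])*1000
    print("t",o["clock"].__round__(2),"tcp",o["tcp_pos"].round(4),"F",o["contact_force"].round(1),"w",round(o["grip_width"],4),"j",o["joints"].round(2))
    print("shift before turn",d.round(1),"turn",a.round(3),"shift after turn",d2.round(1))
E
python3 - <<'E'
from h import *
o=get_obs();print(Ro.from_rotvec(o["orientation"]).as_matrix().round(3))
for y in(0,np.pi):rel((0.43,-0.184,.15),y)
for p in((170.5,245),(206,243.5),(340,249),(251,242.5)):print(onz("top",p,.06 if p[0] in(170.5,340) else .01))
E
```

```text
[[ 0.402 -0.001  0.916]
 [-0.916  0.001  0.402]
 [-0.002 -1.    -0.   ]]
t 0.1 tcp [ 0.2712 -0.6176  0.2444] F [ 0.3  0.2 -1.1] w 0.0854 j [ 1.05  0.48  0.02  1.56 -0.01  1.11 -0.08]
shift before turn [-332.9   94.9  319.7] turn [-1.000e-03 -1.157e+00 -2.000e-03] shift after turn [158.8  94.4 433.6]
t 0.1 tcp [ 0.2712 -0.6176  0.2444] F [ 0.3  0.2 -1.1] w 0.0854 j [ 1.05  0.48  0.02  1.56 -0.01  1.11 -0.08]
shift before turn [-332.9   94.9  319.7] turn [ 2.000e-03  1.985e+00 -1.000e-03] shift after turn [-158.8   94.4 -433.6]
[0.34672205 0.22506905 0.06      ]
[0.35201303 0.13372299 0.01      ]
[ 0.33015139 -0.24363828  0.06      ]
[0.35333276 0.00272701 0.01      ]
```

Candidates (side-image pixels):
- **Sleeve:** the tube (305,178), not the washer (316,209) or the nuts (290,235) and (259,269).
- **Block:** the grey one (278,200), not the blue ones (260,147), (280,160), (348,180) and (234,297).
- **Post:** the grey cylinder (212,255), not the jar (95,238).
- **Disc:** the solid one (245,235).

The crops confirm these choices, and the triangulated heights (41, 56, 59, 19 mm) match the stated sizes. I start with the sleeve.

Request:
jog_arm(
  motion=[
    {"gripper": 85,"tz": 45,"ay": -0.145},
    {"tz": 45,"ay": -0.145},
    {"tz": 45,"ay": -0.145},
    {"tz": 45,"ay": -0.145},
    {"tz": 45,"ay": -0.145},
    {"tz": 45,"ay": -0.145},
    {"tz": 45,"ay": -0.145},
    {"tz": 45,"ay": -0.145},
    {"tz": 38,"tx": -8,"ty": 20},
    {"tz": 38,"tx": -8,"ty": 20},
    {"tz": 38,"tx": -8,"ty": 20},
    {"tz": 38,"tx": -8,"ty": 20},
  ],
  newtons=40,
)

```text
schema error: expected keys gripper, tx, ty, tz, ax, ay, az
```

```bash
python3 - <<'E'
from h import *
rel((0.430,-0.184,.08),-.02)
E
```

```text
t 0.1 tcp [ 0.2712 -0.6176  0.2444] F [ 0.3  0.2 -1.1] w 0.0854 j [ 1.05  0.48  0.02  1.56 -0.01  1.11 -0.08]
shift before turn [-332.8  164.9  319.8] turn [-1.000e-03 -1.137e+00 -2.000e-03] shift after turn [150.1 164.4 436.6]
```

All keys are required.

Request:
jog_arm(
  motion=[
    {"gripper": 85,"tx": 0,"ty": 0,"tz": 45,"ax": 0,"ay": -0.145,"az": 0},
    {"gripper": 85,"tx": 0,"ty": 0,"tz": 45,"ax": 0,"ay": -0.145,"az": 0},
    {"gripper": 85,"tx": 0,"ty": 0,"tz": 45,"ax": 0,"ay": -0.145,"az": 0},
    {"gripper": 85,"tx": 0,"ty": 0,"tz": 45,"ax": 0,"ay": -0.145,"az": 0},
    {"gripper": 85,"tx": 0,"ty": 0,"tz": 45,"ax": 0,"ay": -0.145,"az": 0},
    {"gripper": 85,"tx": 0,"ty": 0,"tz": 45,"ax": 0,"ay": -0.145,"az": 0},
    {"gripper": 85,"tx": 0,"ty": 0,"tz": 45,"ax": 0,"ay": -0.145,"az": 0},
    {"gripper": 85,"tx": 0,"ty": 0,"tz": 45,"ax": 0,"ay": -0.145,"az": 0},
    {"gripper": 85,"tx": -8,"ty": 20,"tz": 38,"ax": 0,"ay": 0,"az": 0},
    {"gripper": 85,"tx": -8,"ty": 20,"tz": 38,"ax": 0,"ay": 0,"az": 0},
    {"gripper": 85,"tx": -8,"ty": 20,"tz": 38,"ax": 0,"ay": 0,"az": 0},
    {"gripper": 85,"tx": -8,"ty": 20,"tz": 38,"ax": 0,"ay": 0,"az": 0},
  ],
  newtons=40,
)

```text
clock: 1.3
tcp_pos: [0.4441, -0.1935, 0.1645]
orientation: [-1.571, -0.002, 0.002]
contact_force: [1.2, 0.5, -0.2]
grip_width: 0.0849
```

```bash
python3 - <<'E'
from h import *
rel((0.430,-0.184,.08),-.02)
E
```

```text
t 1.3 tcp [ 0.4441 -0.1935  0.1645] F [ 1.2  0.5 -0.2] w 0.0849 j [ 0.62  0.3  -0.39  2.06  0.15  0.81  0.14]
shift before turn [-14.   84.5   9.6] turn [-0.     0.023 -0.   ] shift after turn [-14.2  84.5   9.3]
```

Request:
jog_arm(
  motion=[
    {"gripper": 85,"tx": -7,"ty": 20,"tz": 5,"ax": 0,"ay": 0.02,"az": 0},
    {"gripper": 85,"tx": -7,"ty": 30,"tz": 5,"ax": 0,"ay": 0,"az": 0},
    {"gripper": 85,"tx": 0,"ty": 34,"tz": 0,"ax": 0,"ay": 0,"az": 0},
    {"gripper": 85,"tx": 0,"ty": 0,"tz": 0,"ax": 0,"ay": 0,"az": 0},
  ],
)

```text
clock: 1.7
tcp_pos: [0.4278, -0.1838, 0.0781]
orientation: [-1.568, 0.018, -0.007]
contact_force: [-0.5, 0.3, 0.4]
grip_width: 0.085
```

```bash
python3 - <<'E'
from h import *
rel((0.430,-0.184,.022),-.02)
s=vision.grab_frame("side")[:,:,::-1].copy()
cv2.imwrite("pics/side1raw.png",s)
crop(s,230,90,370,220,4.5,"pics/s5.png")
t=vision.grab_frame("top")[:,:,::-1].copy()
crop(t,270,160,370,250,6,"pics/t5.png")
E
```

```text
t 1.7 tcp [ 0.4278 -0.1838  0.0781] F [-0.5  0.3  0.4] w 0.085 j [ 0.56  0.41 -0.35  2.16  0.24  0.62  0.03]
shift before turn [ 2.6 56.1 -0.4] turn [-0.003  0.004 -0.007] shift after turn [ 2.2 56.1 -0.2]
```

View pics/s5.png

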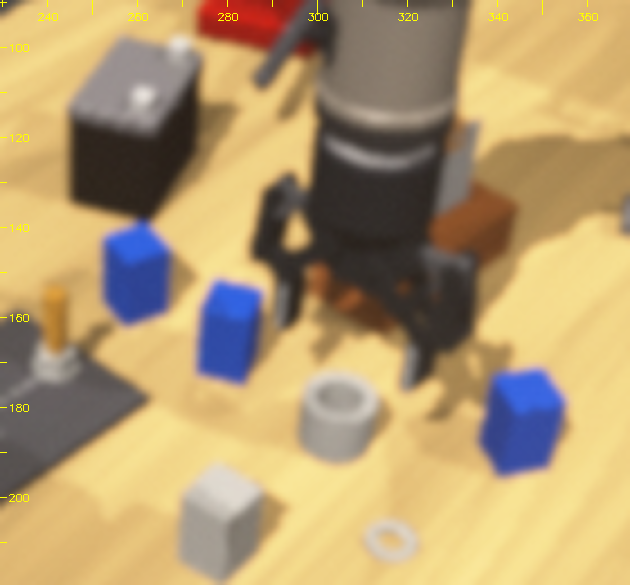

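View pics/t5.png

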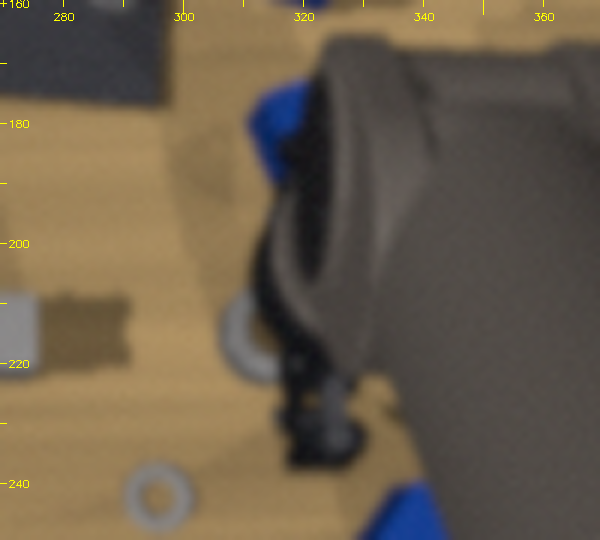

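Side picture: the fingertips at (294,161) and (320,175) straddle the sleeve (305,182). I'll check that against the projection.

```bash
python3 - <<'E'
from h import *
for dx in(-.045,.045):print(proj("side",[[.428+dx,-.184,.077]]))
E
```

```text
[[320.55055382 174.93974065]]
[[293.64462218 161.71096893]]
```

Request:
jog_arm(
  motion=[
    {"gripper": 85,"tx": 2,"ty": 20,"tz": 0,"ax": 0,"ay": 0,"az": -0.007},
    {"gripper": 85,"tx": 0,"ty": 18,"tz": 0,"ax": 0,"ay": 0,"az": 0},
    {"gripper": 85,"tx": 0,"ty": 18,"tz": 0,"ax": 0,"ay": 0,"az": 0},
    {"gripper": 85,"tx": 0,"ty": 0,"tz": 0,"ax": 0,"ay": 0,"az": 0},
    {"gripper": 85,"tx": 0,"ty": 0,"tz": 0,"ax": 0,"ay": 0,"az": 0},
  ],
)

```text
clock: 2.3
tcp_pos: [0.4343, -0.1854, 0.0267]
orientation: [-1.571, 0.007, -0.02]
contact_force: [-0.1, 0.2, 0.3]
grip_width: 0.0852
```

Request:
jog_arm(
  motion=[
    {"gripper": 40,"tx": 0,"ty": 3,"tz": 0,"ax": 0,"ay": 0,"az": 0},
    {"gripper": 40,"tx": 0,"ty": 0,"tz": 0,"ax": 0,"ay": 0,"az": 0},
    {"gripper": 40,"tx": 0,"ty": 0,"tz": 0,"ax": 0,"ay": 0,"az": 0},
    {"gripper": 40,"tx": 0,"ty": 0,"tz": 0,"ax": 0,"ay": 0,"az": 0},
    {"gripper": 40,"tx": 0,"ty": 0,"tz": 0,"ax": 0,"ay": 0,"az": 0},
    {"gripper": 40,"tx": 0,"ty": 0,"tz": 0,"ax": 0,"ay": 0,"az": 0},
  ],
  newtons=50,
)

```text
clock: 2.9
tcp_pos: [0.4328, -0.1852, 0.0233]
orientation: [-1.572, 0.008, -0.018]
contact_force: [-3.4, 0.7, 10.6]
grip_width: 0.0495
```

```bash
python3 - <<'E'
from h import *
rel((0.627,0.0325,.08),-.095)
E
```

```text
t 2.9 tcp [ 0.4328 -0.1852  0.0233] F [-3.4  0.7 10.6] w 0.0495 j [ 0.52  0.52 -0.29  2.18  0.31  0.48 -0.04]
shift before turn [190.9 -55.7 220.9] turn [0.001 0.078 0.006] shift after turn [172.7 -56.7 235.2]
```

Request:
jog_arm(
  motion=[
    {"gripper": 40,"tx": 0,"ty": -30,"tz": 0,"ax": 0,"ay": 0.078,"az": 0.006},
    {"gripper": 40,"tx": 0,"ty": -30,"tz": 0,"ax": 0,"ay": 0,"az": 0},
    {"gripper": 40,"tx": 21,"ty": 0,"tz": 29,"ax": 0,"ay": 0,"az": 0},
    {"gripper": 40,"tx": 22,"ty": 0,"tz": 30,"ax": 0,"ay": 0,"az": 0},
    {"gripper": 40,"tx": 22,"ty": 0,"tz": 30,"ax": 0,"ay": 0,"az": 0},
    {"gripper": 40,"tx": 22,"ty": 0,"tz": 30,"ax": 0,"ay": 0,"az": 0},
    {"gripper": 40,"tx": 22,"ty": 0,"tz": 30,"ax": 0,"ay": 0,"az": 0},
    {"gripper": 40,"tx": 22,"ty": 0,"tz": 30,"ax": 0,"ay": 0,"az": 0},
    {"gripper": 40,"tx": 22,"ty": 0,"tz": 30,"ax": 0,"ay": 0,"az": 0},
    {"gripper": 40,"tx": 20,"ty": 0,"tz": 26,"ax": 0,"ay": 0,"az": 0},
    {"gripper": 40,"tx": 0,"ty": 0,"tz": 0,"ax": 0,"ay": 0,"az": 0},
    {"gripper": 40,"tx": 0,"ty": 0,"tz": 0,"ax": 0,"ay": 0,"az": 0},
  ],
)

```text
clock: 4.1
tcp_pos: [0.627, 0.0334, 0.082]
orientation: [-1.569, 0.074, -0.073]
contact_force: [-1.7, -1.0, -4.4]
grip_width: 0.0488
```

```bash
python3 - <<'E'
from h import *
rel((0.627,0.0325,.0345),-.095)
s=vision.grab_frame("side")[:,:,::-1].copy()
crop(s,140,110,290,230,4.9,"pics/s6.png")
E
```

```text
t 4.1 tcp [0.627  0.0334 0.082 ] F [-1.7 -1.  -4.4] w 0.0488 j [ 0.09  0.61 -0.33  1.78  0.26  0.8  -0.46]
shift before turn [ 0.1 47.5 -1. ] turn [-0.     0.002 -0.   ] shift after turn [ 0.1 47.5 -0.9]
```

View pics/s6.png

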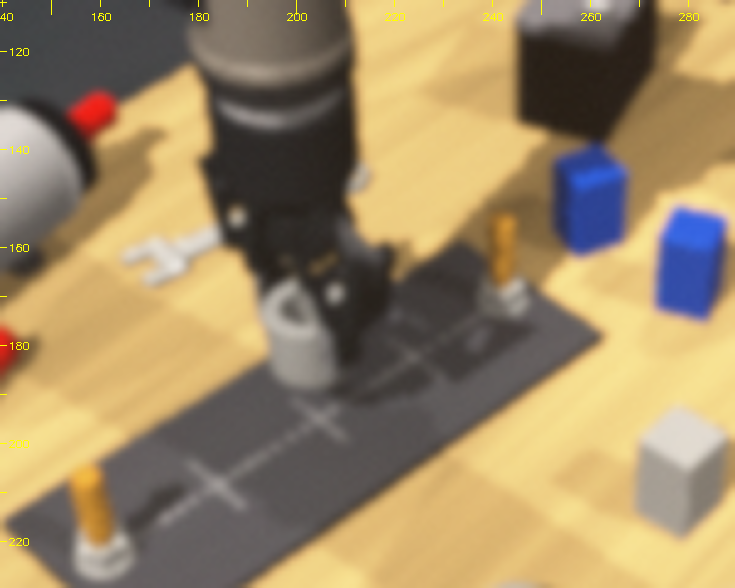

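```bash
cat >> h.py <<'E'
def cyl(n,x,y,z0,h,r):
    a=np.linspace(0,2*np.pi,60,endpoint=False)
    out=[]
    for z in(z0,z0+h): out.append(proj(n,np.stack([x+r*np.cos(a),y+r*np.sin(a),np.full(60,z)],1)))
    return out
def draw(c,pts,x0,y0,f,col=(0,255,0)):
    p=((pts-[x0,y0]+.5)*f).astype(np.int32);cv2.polylines(c,[p],True,col,1)
E
python3 - <<'E'
from h import *
c=cv2.imread("pics/s6.png")
for dy,col in((0,(0,255,0)),(.005,(0,0,255))):
  for p in cyl("side",.627,.0334+dy,.059,.04,.025):draw(c,p,140,110,4.9,col)
c=cv2.resize(c[250:420,200:450],None,fx=3,fy=3);cv2.imwrite("pics/s7.png",c)
E
```

```text
(no output)
```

View pics/s7.png

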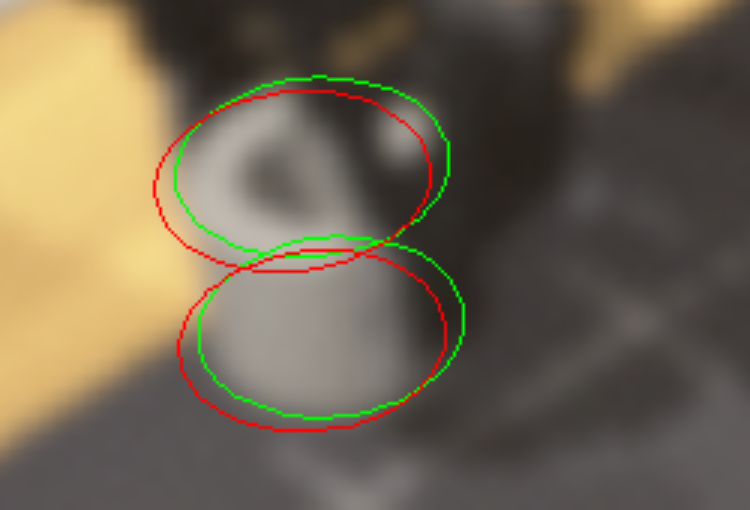

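The sleeve outline matches the projection for TCP-centred. Lowering it.

Request:
jog_arm(
  motion=[
    {"gripper": 40,"tx": 0,"ty": 18,"tz": -1,"ax": 0,"ay": 0,"az": 0},
    {"gripper": 40,"tx": 0,"ty": 16,"tz": 0,"ax": 0,"ay": 0,"az": 0},
    {"gripper": 40,"tx": 0,"ty": 8,"tz": 0,"ax": 0,"ay": 0,"az": 0},
    {"gripper": 40,"tx": 0,"ty": 3,"tz": 0,"ax": 0,"ay": 0,"az": 0},
    {"gripper": 40,"tx": 0,"ty": 0,"tz": 0,"ax": 0,"ay": 0,"az": 0},
    {"gripper": 40,"tx": 0,"ty": 0,"tz": 0,"ax": 0,"ay": 0,"az": 0},
  ],
)

```text
clock: 4.75
tcp_pos: [0.6278, 0.0316, 0.038]
orientation: [-1.569, 0.073, -0.076]
contact_force: [-0.8, 0.5, -4.2]
grip_width: 0.0486
```

Request:
jog_arm(
  motion=[
    {"gripper": 40,"tx": 0,"ty": 2,"tz": 0,"ax": 0,"ay": 0,"az": 0},
    {"gripper": 40,"tx": 0,"ty": 1,"tz": 0,"ax": 0,"ay": 0,"az": 0},
    {"gripper": 40,"tx": 0,"ty": 0,"tz": 0,"ax": 0,"ay": 0,"az": 0},
  ],
)

```text
clock: 5.05
tcp_pos: [0.6275, 0.0316, 0.0346]
orientation: [-1.569, 0.074, -0.076]
contact_force: [0.1, 0.3, -3.8]
grip_width: 0.0488
```

Request:
jog_arm(
  motion=[
    {"gripper": 40,"tx": 0,"ty": 1,"tz": 0,"ax": 0,"ay": 0,"az": 0},
    {"gripper": 40,"tx": 0,"ty": 1,"tz": 0,"ax": 0,"ay": 0,"az": 0},
    {"gripper": 40,"tx": 0,"ty": 0,"tz": 0,"ax": 0,"ay": 0,"az": 0},
  ],
)

```text
clock: 5.35
tcp_pos: [0.6276, 0.0316, 0.0335]
orientation: [-1.57, 0.074, -0.076]
contact_force: [-3.0, -1.2, 4.9]
grip_width: 0.0489
```

Contact with the bed. Releasing, then lifting.

Request:
jog_arm(
  motion=[
    {"gripper": 80,"tx": 0,"ty": 0,"tz": 0,"ax": 0,"ay": 0,"az": 0},
    {"gripper": 80,"tx": 0,"ty": 0,"tz": 0,"ax": 0,"ay": 0,"az": 0},
    {"gripper": 80,"tx": 0,"ty": 0,"tz": 0,"ax": 0,"ay": 0,"az": 0},
    {"gripper": 80,"tx": 0,"ty": 0,"tz": 0,"ax": 0,"ay": 0,"az": 0},
    {"gripper": 80,"tx": 0,"ty": -20,"tz": 0,"ax": 0,"ay": 0,"az": 0},
    {"gripper": 80,"tx": 0,"ty": -40,"tz": 0,"ax": 0,"ay": 0,"az": 0},
    {"gripper": 80,"tx": -20,"ty": -20,"tz": -10,"ax": 0,"ay": 0,"az": 0},
    {"gripper": 80,"tx": -40,"ty": 0,"tz": -20,"ax": 0,"ay": 0,"az": 0},
  ],
)

```text
clock: 6.15
tcp_pos: [0.5692, 0.0093, 0.1161]
orientation: [-1.567, 0.065, -0.082]
contact_force: [0.0, -0.5, 0.5]
grip_width: 0.0803
```

```bash
python3 - <<'E'
from h import *
rel((0.427,-0.0490,.10),0.01)
E
```

```text
t 6.15 tcp [0.5692 0.0093 0.1161] F [ 0.  -0.5  0.5] w 0.0803 j [ 0.15  0.48 -0.36  1.91  0.23  0.78 -0.42]
shift before turn [-136.3   14.5  -71.4] turn [-0.003 -0.103  0.011] shift after turn [-142.7   16.1  -56.9]
```

Request:
jog_arm(
  motion=[
    {"gripper": 85,"tx": -3,"ty": 0,"tz": -2,"ax": -0.003,"ay": -0.1,"az": 0.01},
    {"gripper": 85,"tx": -35,"ty": 3,"tz": -14,"ax": 0,"ay": 0,"az": 0},
    {"gripper": 85,"tx": -35,"ty": 3,"tz": -14,"ax": 0,"ay": 0,"az": 0},
    {"gripper": 85,"tx": -35,"ty": 3,"tz": -14,"ax": 0,"ay": 0,"az": 0},
    {"gripper": 85,"tx": -34,"ty": 3,"tz": -13,"ax": 0,"ay": 0,"az": 0},
    {"gripper": 85,"tx": 0,"ty": 0,"tz": 0,"ax": 0,"ay": 0,"az": 0},
    {"gripper": 85,"tx": 0,"ty": 0,"tz": 0,"ax": 0,"ay": 0,"az": 0},
  ],
)

```text
clock: 6.85
tcp_pos: [0.4227, -0.0504, 0.1021]
orientation: [-1.573, 0.003, 0.01]
contact_force: [0.2, -0.2, -0.4]
grip_width: 0.0847
```

```bash
python3 - <<'E'
from h import *
rel((0.427,-0.0485,.040),0.01)
s=vision.grab_frame("side")[:,:,::-1].copy()
crop(s,170,130,310,250,4.9,"pics/s8.png")
E
```

```text
t 6.85 tcp [ 0.4227 -0.0504  0.1021] F [ 0.2 -0.2 -0.4] w 0.0847 j [ 0.32  0.32 -0.4   2.23  0.21  0.64 -0.23]
shift before turn [ 4.8 62.1  2. ] turn [ 0.003 -0.006 -0.008] shift after turn [ 4.3 62.1  1.8]
```

View pics/s8.png

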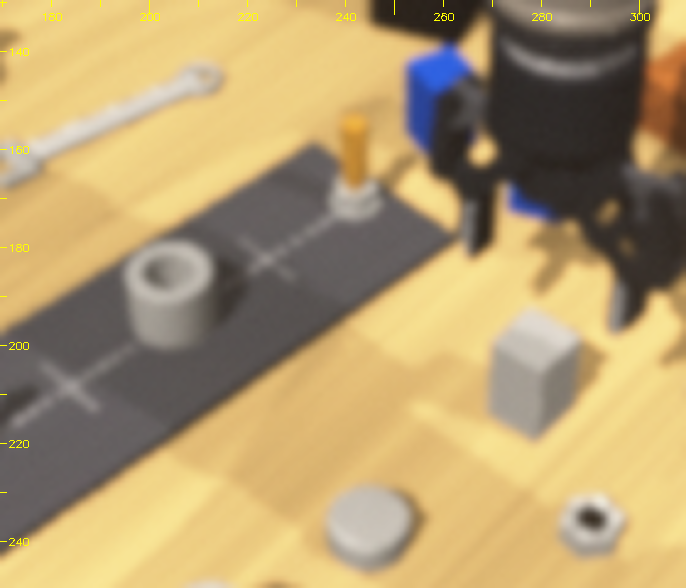

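The sleeve stands on the middle cross (side ≈(204,192)). Fingers straddle the block (278,205). Descending.

Request:
jog_arm(
  motion=[
    {"gripper": 85,"tx": 4,"ty": 22,"tz": 2,"ax": 0,"ay": 0,"az": -0.008},
    {"gripper": 85,"tx": 0,"ty": 22,"tz": 0,"ax": 0,"ay": 0,"az": 0},
    {"gripper": 85,"tx": 0,"ty": 18,"tz": 0,"ax": 0,"ay": 0,"az": 0},
    {"gripper": 85,"tx": 0,"ty": 0,"tz": 0,"ax": 0,"ay": 0,"az": 0},
    {"gripper": 85,"tx": 0,"ty": 0,"tz": 0,"ax": 0,"ay": 0,"az": 0},
  ],
)

```text
clock: 7.4
tcp_pos: [0.4276, -0.0475, 0.04]
orientation: [-1.573, -0.004, 0.005]
contact_force: [0.1, -0.2, 0.5]
grip_width: 0.0853
```

Request:
jog_arm(
  motion=[
    {"gripper": 25,"tx": 0,"ty": 0,"tz": 0,"ax": 0,"ay": 0,"az": 0},
    {"gripper": 25,"tx": 0,"ty": 0,"tz": 0,"ax": 0,"ay": 0,"az": 0},
    {"gripper": 25,"tx": 0,"ty": 0,"tz": 0,"ax": 0,"ay": 0,"az": 0},
    {"gripper": 25,"tx": 0,"ty": 0,"tz": 0,"ax": 0,"ay": 0,"az": 0},
    {"gripper": 25,"tx": 0,"ty": 0,"tz": 0,"ax": 0,"ay": 0,"az": 0},
    {"gripper": 25,"tx": 0,"ty": 0,"tz": 0,"ax": 0,"ay": 0,"az": 0},
  ],
)

```text
clock: 8.0
tcp_pos: [0.4273, -0.0482, 0.0406]
orientation: [-1.573, -0.004, 0.003]
contact_force: [-0.7, -0.7, 6.5]
grip_width: 0.0354
```

```bash
python3 - <<'E'
from h import *
rel((0.634,0.107,.12),-.095)
E
```

```text
t 8.0 tcp [ 0.4273 -0.0482  0.0406] F [-0.7 -0.7  6.5] w 0.0354 j [ 0.25  0.44 -0.34  2.26  0.31  0.48 -0.33]
shift before turn [207.5 -79.7 154. ] turn [0.003 0.1   0.001] shift after turn [191.  -79.4 174.1]
```

Request:
jog_arm(
  motion=[
    {"gripper": 25,"tx": 0,"ty": -35,"tz": 0,"ax": 0,"ay": 0.1,"az": 0},
    {"gripper": 25,"tx": 0,"ty": -40,"tz": 0,"ax": 0,"ay": 0,"az": 0},
    {"gripper": 25,"tx": 24,"ty": -4,"tz": 22,"ax": 0,"ay": 0,"az": 0},
    {"gripper": 25,"tx": 24,"ty": 0,"tz": 22,"ax": 0,"ay": 0,"az": 0},
    {"gripper": 25,"tx": 24,"ty": 0,"tz": 22,"ax": 0,"ay": 0,"az": 0},
    {"gripper": 25,"tx": 24,"ty": 0,"tz": 22,"ax": 0,"ay": 0,"az": 0},
    {"gripper": 25,"tx": 24,"ty": 0,"tz": 22,"ax": 0,"ay": 0,"az": 0},
    {"gripper": 25,"tx": 24,"ty": 0,"tz": 22,"ax": 0,"ay": 0,"az": 0},
    {"gripper": 25,"tx": 24,"ty": 0,"tz": 22,"ax": 0,"ay": 0,"az": 0},
    {"gripper": 25,"tx": 23,"ty": 0,"tz": 20,"ax": 0,"ay": 0,"az": 0},
    {"gripper": 25,"tx": 0,"ty": 0,"tz": 0,"ax": 0,"ay": 0,"az": 0},
    {"gripper": 25,"tx": 0,"ty": 0,"tz": 0,"ax": 0,"ay": 0,"az": 0},
  ],
)

```text
clock: 9.2
tcp_pos: [0.6324, 0.1073, 0.1172]
orientation: [-1.572, 0.077, -0.071]
contact_force: [-0.0, -0.5, -5.3]
grip_width: 0.0352
```

```bash
python3 - <<'E'
from h import *
rel((0.634,0.107,.0506),-.095)
s=vision.grab_frame("side")[:,:,::-1].copy()
crop(s,130,110,270,240,4.5,"pics/s9.png")
E
```

```text
t 9.2 tcp [0.6324 0.1073 0.1172] F [-0.  -0.5 -5.3] w 0.0352 j [-0.    0.59 -0.36  1.72  0.26  0.88 -0.57]
shift before turn [ 1.8 66.6  0. ] turn [ 0.003  0.001 -0.003] shift after turn [ 1.6 66.6 -0.2]
```

View pics/s9.png

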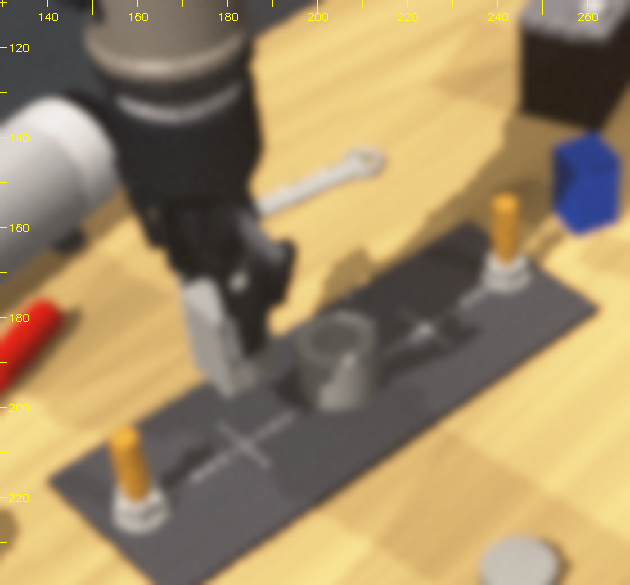

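```bash
cat >> h.py <<'E'
def box(n,x,y,z0,h,yaw,a=.018,b=.018):
    c,s=np.cos(yaw),np.sin(yaw);q=[(a,b),(-a,b),(-a,-b),(a,-b)]
    P=lambda z:np.array([[x+c*u-s*v,y+s*u+c*v,z] for u,v in q])
    return [proj(n,P(z0)),proj(n,P(z0+h))]
E
python3 - <<'E'
from h import *
c=cv2.imread("pics/s9.png")
c=cv2.resize(c[240:420,130:330],None,fx=4,fy=4,interpolation=cv2.INTER_CUBIC)
B=box("side",.6324,.1073,.0766,.06,-.095)
for p in B:draw(c,p,130+130/4.5,110+240/4.5,18)
for i in range(4):draw(c,np.array([B[0][i],B[1][i]]),130+130/4.5,110+240/4.5,18)
cv2.imwrite("pics/s10.png",c)
E
```

```text
(no output)
```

View pics/s10.png

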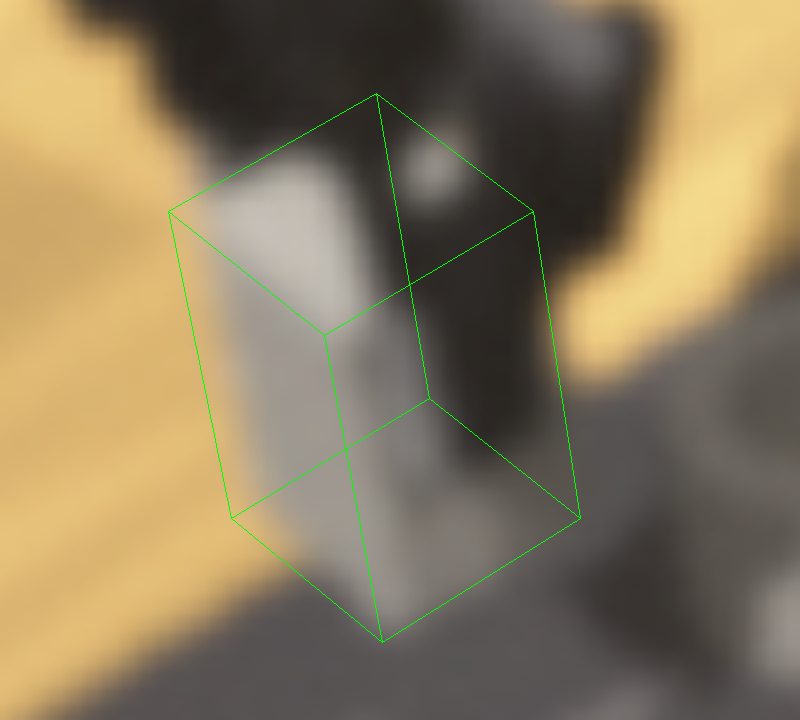

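Overlay agrees: the block is upright and centred. Lowering.

Request:
jog_arm(
  motion=[
    {"gripper": 25,"tx": 2,"ty": 20,"tz": 0,"ax": 0,"ay": 0,"az": 0},
    {"gripper": 25,"tx": 0,"ty": 25,"tz": 0,"ax": 0,"ay": 0,"az": 0},
    {"gripper": 25,"tx": 0,"ty": 15,"tz": 0,"ax": 0,"ay": 0,"az": 0},
    {"gripper": 25,"tx": 0,"ty": 4,"tz": 0,"ax": 0,"ay": 0,"az": 0},
    {"gripper": 25,"tx": 0,"ty": 1,"tz": 0,"ax": 0,"ay": 0,"az": 0},
    {"gripper": 25,"tx": 0,"ty": 0,"tz": 0,"ax": 0,"ay": 0,"az": 0},
    {"gripper": 25,"tx": 0,"ty": 0,"tz": 0,"ax": 0,"ay": 0,"az": 0},
  ],
)

```text
clock: 9.95
tcp_pos: [0.6359, 0.1069, 0.0544]
orientation: [-1.571, 0.074, -0.075]
contact_force: [0.5, -0.1, -3.7]
grip_width: 0.0357
```

Request:
jog_arm(
  motion=[
    {"gripper": 25,"tx": -1,"ty": 2,"tz": 0,"ax": 0,"ay": 0,"az": 0},
    {"gripper": 25,"tx": 0,"ty": 1,"tz": 0,"ax": 0,"ay": 0,"az": 0},
    {"gripper": 25,"tx": 0,"ty": 1,"tz": 0,"ax": 0,"ay": 0,"az": 0},
    {"gripper": 25,"tx": 0,"ty": 0,"tz": 0,"ax": 0,"ay": 0,"az": 0},
  ],
)

```text
clock: 10.35
tcp_pos: [0.6343, 0.107, 0.0507]
orientation: [-1.572, 0.075, -0.074]
contact_force: [-4.1, -0.8, 6.3]
grip_width: 0.0353
```

Request:
jog_arm(
  motion=[
    {"gripper": 80,"tx": 0,"ty": 0,"tz": 0,"ax": 0,"ay": 0,"az": 0},
    {"gripper": 80,"tx": 0,"ty": 0,"tz": 0,"ax": 0,"ay": 0,"az": 0},
    {"gripper": 80,"tx": 0,"ty": 0,"tz": 0,"ax": 0,"ay": 0,"az": 0},
    {"gripper": 80,"tx": 0,"ty": 0,"tz": 0,"ax": 0,"ay": 0,"az": 0},
    {"gripper": 80,"tx": 0,"ty": 0,"tz": 0,"ax": 0,"ay": 0,"az": 0},
    {"gripper": 80,"tx": 0,"ty": -25,"tz": 0,"ax": 0,"ay": 0,"az": 0},
    {"gripper": 80,"tx": 0,"ty": -40,"tz": 0,"ax": 0,"ay": 0,"az": 0},
    {"gripper": 80,"tx": -20,"ty": -5,"tz": 10,"ax": 0,"ay": 0,"az": 0},
  ],
)

```text
clock: 11.15
tcp_pos: [0.6201, 0.1177, 0.1238]
orientation: [-1.57, 0.072, -0.084]
contact_force: [0.5, -0.1, 0.6]
grip_width: 0.0801
```

```bash
python3 - <<'E'
from h import *
rel((0.4405,0.1935,.11),-.095)
E
```

```text
t 11.15 tcp [0.6201 0.1177 0.1238] F [ 0.5 -0.1  0.6] w 0.0801 j [-0.02  0.56 -0.37  1.75  0.26  0.87 -0.6 ]
shift before turn [-186.3   12.3   57.7] turn [ 0.    -0.004  0.008] shift after turn [-186.    13.8   58.5]
```

Request:
jog_arm(
  motion=[
    {"gripper": 85,"tx": -30,"ty": 0,"tz": 10,"ax": 0,"ay": 0,"az": 0.008},
    {"gripper": 85,"tx": -38,"ty": 4,"tz": 12,"ax": 0,"ay": 0,"az": 0},
    {"gripper": 85,"tx": -38,"ty": 4,"tz": 12,"ax": 0,"ay": 0,"az": 0},
    {"gripper": 85,"tx": -38,"ty": 4,"tz": 12,"ax": 0,"ay": 0,"az": 0},
    {"gripper": 85,"tx": -34,"ty": 2,"tz": 12,"ax": 0,"ay": 0,"az": 0},
    {"gripper": 85,"tx": 0,"ty": 0,"tz": 0,"ax": 0,"ay": 0,"az": 0},
    {"gripper": 85,"tx": 0,"ty": 0,"tz": 0,"ax": 0,"ay": 0,"az": 0},
  ],
)

```text
clock: 11.85
tcp_pos: [0.4434, 0.1939, 0.1067]
orientation: [-1.571, 0.08, -0.067]
contact_force: [0.6, -0.3, 0.4]
grip_width: 0.085
```

```bash
python3 - <<'E'
from h import *
rel((0.4405,0.1935,.04),-.095)
s=vision.grab_frame("side")[:,:,::-1].copy()
crop(s,140,160,280,300,4.2,"pics/s11.png")
E
```

```text
t 11.85 tcp [0.4434 0.1939 0.1067] F [ 0.6 -0.3  0.4] w 0.085 j [-0.18  0.4  -0.43  2.09  0.24  0.71 -0.86]
shift before turn [-2.3 66.7 -0.5] turn [ 0.002  0.002 -0.008] shift after turn [-2.9 66.7 -0.6]
```

View pics/s11.png

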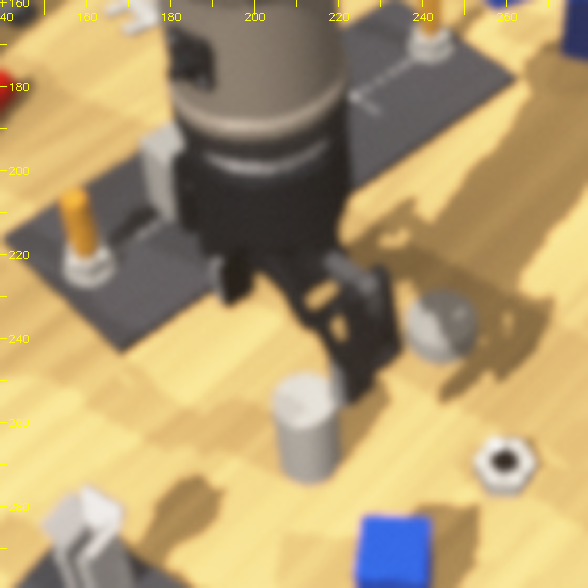

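Fingers are over the post (212,258); the block at (180,200) remains upright on its cross. Descending and closing.

Request:
jog_arm(
  motion=[
    {"gripper": 85,"tx": -2,"ty": 22,"tz": -1,"ax": 0,"ay": 0,"az": -0.008},
    {"gripper": 85,"tx": 0,"ty": 24,"tz": 0,"ax": 0,"ay": 0,"az": 0},
    {"gripper": 85,"tx": 0,"ty": 20,"tz": 0,"ax": 0,"ay": 0,"az": 0},
    {"gripper": 85,"tx": 0,"ty": 0,"tz": 0,"ax": 0,"ay": 0,"az": 0},
    {"gripper": 85,"tx": 0,"ty": 0,"tz": 0,"ax": 0,"ay": 0,"az": 0},
  ],
)

```text
clock: 12.4
tcp_pos: [0.4421, 0.1922, 0.0405]
orientation: [-1.572, 0.077, -0.075]
contact_force: [-0.6, -0.1, 0.1]
grip_width: 0.0848
```

Request:
jog_arm(
  motion=[
    {"gripper": 25,"tx": 0,"ty": 0,"tz": 0,"ax": 0,"ay": 0,"az": 0},
    {"gripper": 25,"tx": 0,"ty": 0,"tz": 0,"ax": 0,"ay": 0,"az": 0},
    {"gripper": 25,"tx": 0,"ty": 0,"tz": 0,"ax": 0,"ay": 0,"az": 0},
    {"gripper": 25,"tx": 0,"ty": 0,"tz": 0,"ax": 0,"ay": 0,"az": 0},
    {"gripper": 25,"tx": 0,"ty": 0,"tz": 0,"ax": 0,"ay": 0,"az": 0},
    {"gripper": 25,"tx": 0,"ty": 0,"tz": 0,"ax": 0,"ay": 0,"az": 0},
  ],
)

```text
clock: 13.0
tcp_pos: [0.4416, 0.1927, 0.0413]
orientation: [-1.572, 0.074, -0.075]
contact_force: [-0.8, -0.3, 5.9]
grip_width: 0.0345
```

```bash
python3 - <<'E'
from h import *
rel((0.620,-.042,.14),-.095)
E
```

```text
t 13.0 tcp [0.4416 0.1927 0.0413] F [-0.8 -0.3  5.9] w 0.0345 j [-0.24  0.5  -0.37  2.14  0.34  0.56 -0.95]
shift before turn [ 199.9  -98.2 -216.9] turn [0.002 0.    0.   ] shift after turn [ 199.9  -98.7 -216.7]
```

Request:
jog_arm(
  motion=[
    {"gripper": 25,"tx": 0,"ty": -30,"tz": 0,"ax": 0,"ay": 0,"az": 0},
    {"gripper": 25,"tx": 0,"ty": -40,"tz": 0,"ax": 0,"ay": 0,"az": 0},
    {"gripper": 25,"tx": 20,"ty": -28,"tz": -22,"ax": 0,"ay": 0,"az": 0},
    {"gripper": 25,"tx": 25,"ty": 0,"tz": -27,"ax": 0,"ay": 0,"az": 0},
    {"gripper": 25,"tx": 25,"ty": 0,"tz": -27,"ax": 0,"ay": 0,"az": 0},
    {"gripper": 25,"tx": 25,"ty": 0,"tz": -27,"ax": 0,"ay": 0,"az": 0},
    {"gripper": 25,"tx": 25,"ty": 0,"tz": -27,"ax": 0,"ay": 0,"az": 0},
    {"gripper": 25,"tx": 25,"ty": 0,"tz": -27,"ax": 0,"ay": 0,"az": 0},
    {"gripper": 25,"tx": 25,"ty": 0,"tz": -27,"ax": 0,"ay": 0,"az": 0},
    {"gripper": 25,"tx": 20,"ty": 0,"tz": -22,"ax": 0,"ay": 0,"az": 0},
    {"gripper": 25,"tx": 10,"ty": 0,"tz": -11,"ax": 0,"ay": 0,"az": 0},
    {"gripper": 25,"tx": 0,"ty": 0,"tz": 0,"ax": 0,"ay": 0,"az": 0},
  ],
)

```text
clock: 14.2
tcp_pos: [0.6201, -0.0445, 0.1384]
orientation: [-1.572, 0.078, -0.076]
contact_force: [-0.6, 0.6, -3.3]
grip_width: 0.0349
```

```bash
python3 - <<'E'
from h import *
rel((0.620,-.042,.0513),-.095)
s=vision.grab_frame("side")[:,:,::-1].copy()
c=s
x0,y0,x1,y1=160,110,270,230
crop(s,x0,y0,x1,y1,5,"pics/s12.png");c=cv2.imread("pics/s12.png")
p=get_obs()["tcp_pos"]
for q in cyl("side",p[0],p[1],p[2]-.0413,.06,.018):draw(c,q,x0,y0,5)
cv2.imwrite("pics/s12.png",c)
E
```

```text
t 14.2 tcp [ 0.6201 -0.0445  0.1384] F [-0.6  0.6 -3.3] w 0.0349 j [ 0.22  0.53 -0.34  1.76  0.22  0.89 -0.32]
shift before turn [-0.3 87.   2.7] turn [ 0.003 -0.003 -0.001] shift after turn [-0.3 87.1  2.4]
```

View pics/s12.png

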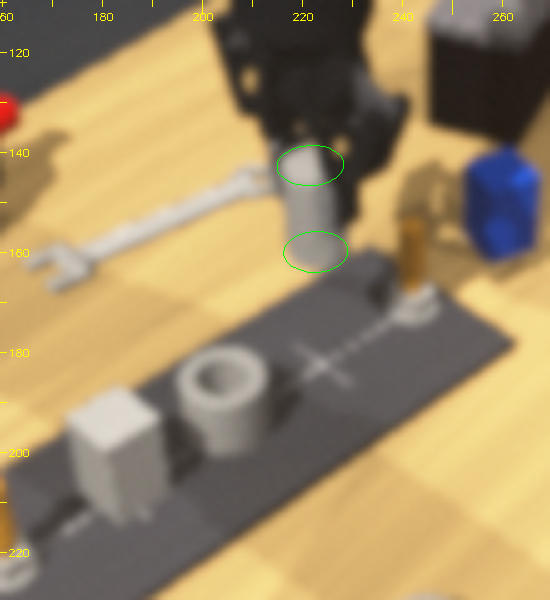

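Post held upright as projected. Block and sleeve stand on their crosses. Lowering.

Request:
jog_arm(
  motion=[
    {"gripper": 25,"tx": 0,"ty": 25,"tz": 2,"ax": 0,"ay": 0,"az": 0},
    {"gripper": 25,"tx": 0,"ty": 30,"tz": 0,"ax": 0,"ay": 0,"az": 0},
    {"gripper": 25,"tx": 0,"ty": 18,"tz": 0,"ax": 0,"ay": 0,"az": 0},
    {"gripper": 25,"tx": 0,"ty": 8,"tz": 0,"ax": 0,"ay": 0,"az": 0},
    {"gripper": 25,"tx": 0,"ty": 2,"tz": 0,"ax": 0,"ay": 0,"az": 0},
    {"gripper": 25,"tx": 0,"ty": 0,"tz": 0,"ax": 0,"ay": 0,"az": 0},
    {"gripper": 25,"tx": 0,"ty": 0,"tz": 0,"ax": 0,"ay": 0,"az": 0},
  ],
)

```text
clock: 14.95
tcp_pos: [0.6206, -0.04, 0.057]
orientation: [-1.572, 0.074, -0.075]
contact_force: [0.5, -0.0, -2.8]
grip_width: 0.035
```

Request:
jog_arm(
  motion=[
    {"gripper": 25,"tx": 0,"ty": 3,"tz": -2,"ax": 0,"ay": 0,"az": 0},
    {"gripper": 25,"tx": 0,"ty": 1,"tz": 0,"ax": 0,"ay": 0,"az": 0},
    {"gripper": 25,"tx": 0,"ty": 1,"tz": 0,"ax": 0,"ay": 0,"az": 0},
    {"gripper": 25,"tx": 0,"ty": 0,"tz": 0,"ax": 0,"ay": 0,"az": 0},
  ],
)

```text
clock: 15.35
tcp_pos: [0.6198, -0.0428, 0.0514]
orientation: [-1.572, 0.076, -0.074]
contact_force: [-1.9, -0.2, 2.7]
grip_width: 0.0349
```

Request:
jog_arm(
  motion=[
    {"gripper": 80,"tx": 0,"ty": 0,"tz": 0,"ax": 0,"ay": 0,"az": 0},
    {"gripper": 80,"tx": 0,"ty": 0,"tz": 0,"ax": 0,"ay": 0,"az": 0},
    {"gripper": 80,"tx": 0,"ty": 0,"tz": 0,"ax": 0,"ay": 0,"az": 0},
    {"gripper": 80,"tx": 0,"ty": 0,"tz": 0,"ax": 0,"ay": 0,"az": 0},
    {"gripper": 80,"tx": 0,"ty": 0,"tz": 0,"ax": 0,"ay": 0,"az": 0},
    {"gripper": 80,"tx": 0,"ty": -25,"tz": 0,"ax": 0,"ay": 0,"az": 0},
    {"gripper": 80,"tx": 0,"ty": -40,"tz": 0,"ax": 0,"ay": 0,"az": 0},
    {"gripper": 80,"tx": -20,"ty": -5,"tz": 0,"ax": 0,"ay": 0,"az": 0},
  ],
)

```text
clock: 16.15
tcp_pos: [0.6046, -0.0401, 0.1255]
orientation: [-1.571, 0.068, -0.082]
contact_force: [0.4, 0.1, -0.1]
grip_width: 0.0801
```

```bash
python3 - <<'E'
from h import *
rel((0.439,0.0775,.07),-.095)
E
```

```text
t 16.15 tcp [ 0.6046 -0.0401  0.1255] F [ 0.4  0.1 -0.1] w 0.0801 j [ 0.22  0.52 -0.35  1.82  0.23  0.84 -0.33]
shift before turn [-176.6   53.8  101.3] turn [ 0.001 -0.001  0.009] shift after turn [-176.    55.5  101.3]
```

Request:
jog_arm(
  motion=[
    {"gripper": 85,"tx": -35,"ty": 0,"tz": 20,"ax": 0,"ay": 0,"az": 0.009},
    {"gripper": 85,"tx": -36,"ty": 0,"tz": 20,"ax": 0,"ay": 0,"az": 0},
    {"gripper": 85,"tx": -36,"ty": 10,"tz": 20,"ax": 0,"ay": 0,"az": 0},
    {"gripper": 85,"tx": -36,"ty": 20,"tz": 20,"ax": 0,"ay": 0,"az": 0},
    {"gripper": 85,"tx": -33,"ty": 25,"tz": 21,"ax": 0,"ay": 0,"az": 0},
    {"gripper": 85,"tx": 0,"ty": 0,"tz": 0,"ax": 0,"ay": 0,"az": 0},
    {"gripper": 85,"tx": 0,"ty": 0,"tz": 0,"ax": 0,"ay": 0,"az": 0},
  ],
)

```text
clock: 16.85
tcp_pos: [0.4331, 0.0773, 0.0669]
orientation: [-1.572, 0.081, -0.064]
contact_force: [0.7, 0.7, -0.1]
grip_width: 0.0849
```

```bash
python3 - <<'E'
from h import *
rel((0.439,0.0775,.017),-.095)
s=vision.grab_frame("side")[:,:,::-1].copy()
crop(s,150,140,300,280,4.2,"pics/s13.png")
E
```

```text
t 16.85 tcp [0.4331 0.0773 0.0669] F [ 0.7  0.7 -0.1] w 0.0849 j [ 0.    0.41 -0.38  2.21  0.27  0.57 -0.67]
shift before turn [ 6.4 49.8  0.9] turn [ 0.003  0.002 -0.011] shift after turn [ 5.8 49.9  0.8]
```

View pics/s13.png

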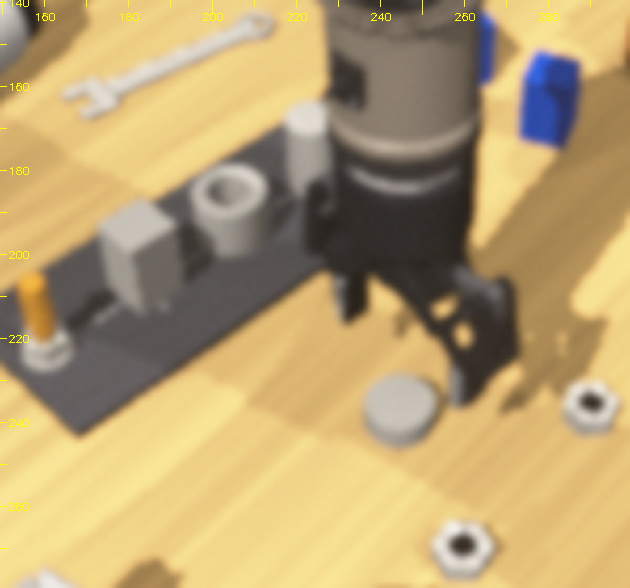

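All three stand on the crosses. Fingers straddle the disc (245,237). Descending with the small tilt correction.

Request:
jog_arm(
  motion=[
    {"gripper": 85,"tx": 5,"ty": 20,"tz": 1,"ax": 0,"ay": 0,"az": -0.011},
    {"gripper": 85,"tx": 0,"ty": 20,"tz": 0,"ax": 0,"ay": 0,"az": 0},
    {"gripper": 85,"tx": 0,"ty": 8,"tz": 0,"ax": 0,"ay": 0,"az": 0},
    {"gripper": 85,"tx": 0,"ty": 0,"tz": 0,"ax": 0,"ay": 0,"az": 0},
    {"gripper": 85,"tx": 0,"ty": 0,"tz": 0,"ax": 0,"ay": 0,"az": 0},
  ],
)

```text
clock: 17.4
tcp_pos: [0.4394, 0.077, 0.0195]
orientation: [-1.572, 0.074, -0.077]
contact_force: [0.3, -0.3, 1.2]
grip_width: 0.0853
```

```bash
python3 - <<'E'
from h import *
rel((0.439,0.0775,.017),-.095)
E
```

```text
t 17.4 tcp [0.4394 0.077  0.0195] F [ 0.3 -0.3  1.2] w 0.0853 j [-0.05  0.5  -0.31  2.23  0.35  0.45 -0.74]
shift before turn [-0.5  2.5  0.4] turn [ 0.002 -0.001  0.002] shift after turn [-0.5  2.5  0.4]
```

Request:
jog_arm(
  motion=[
    {"gripper": 55,"tx": 0,"ty": 3,"tz": 0,"ax": 0,"ay": 0,"az": 0},
    {"gripper": 35,"tx": 0,"ty": 0,"tz": 0,"ax": 0,"ay": 0,"az": 0},
    {"gripper": 35,"tx": 0,"ty": 0,"tz": 0,"ax": 0,"ay": 0,"az": 0},
    {"gripper": 35,"tx": 0,"ty": 0,"tz": 0,"ax": 0,"ay": 0,"az": 0},
    {"gripper": 35,"tx": 0,"ty": 0,"tz": 0,"ax": 0,"ay": 0,"az": 0},
    {"gripper": 35,"tx": 0,"ty": 0,"tz": 0,"ax": 0,"ay": 0,"az": 0},
  ],
)

```text
clock: 18.0
tcp_pos: [0.4391, 0.0773, 0.0167]
orientation: [-1.572, 0.073, -0.076]
contact_force: [-1.1, 0.2, 8.1]
grip_width: 0.0423
```

```bash
python3 - <<'E'
from h import *
rel((0.6275,.032,.0975),-.095)
E
```

```text
t 18.0 tcp [0.4391 0.0773 0.0167] F [-1.1  0.2  8.1] w 0.0423 j [-0.06  0.51 -0.31  2.23  0.36  0.45 -0.75]
shift before turn [192.  -80.3 -27.4] turn [ 0.002 -0.     0.002] shift after turn [191.9 -80.8 -27.2]
```

Request:
jog_arm(
  motion=[
    {"gripper": 35,"tx": 0,"ty": -35,"tz": 0,"ax": 0,"ay": 0,"az": 0},
    {"gripper": 35,"tx": 0,"ty": -40,"tz": 0,"ax": 0,"ay": 0,"az": 0},
    {"gripper": 35,"tx": 27,"ty": -6,"tz": -4,"ax": 0,"ay": 0,"az": 0},
    {"gripper": 35,"tx": 30,"ty": 0,"tz": -5,"ax": 0,"ay": 0,"az": 0},
    {"gripper": 35,"tx": 30,"ty": 0,"tz": -4,"ax": 0,"ay": 0,"az": 0},
    {"gripper": 35,"tx": 30,"ty": 0,"tz": -4,"ax": 0,"ay": 0,"az": 0},
    {"gripper": 35,"tx": 30,"ty": 0,"tz": -4,"ax": 0,"ay": 0,"az": 0},
    {"gripper": 35,"tx": 27,"ty": 0,"tz": -4,"ax": 0,"ay": 0,"az": 0},
    {"gripper": 35,"tx": 18,"ty": 0,"tz": -2,"ax": 0,"ay": 0,"az": 0},
    {"gripper": 35,"tx": 0,"ty": 0,"tz": 0,"ax": 0,"ay": 0,"az": 0},
    {"gripper": 35,"tx": 0,"ty": 0,"tz": 0,"ax": 0,"ay": 0,"az": 0},
  ],
)

```text
clock: 19.1
tcp_pos: [0.626, 0.0325, 0.0967]
orientation: [-1.572, 0.075, -0.074]
contact_force: [0.7, 0.2, -1.7]
grip_width: 0.0419
```

```bash
python3 - <<'E'
from h import *
rel((0.6275,.032,.0667),-.095)
x0,y0,x1,y1=160,120,260,220
p=get_obs()["tcp_pos"]
s=vision.grab_frame("side")[:,:,::-1].copy()
crop(s,x0,y0,x1,y1,5.9,"pics/s14.png");c=cv2.imread("pics/s14.png")
for q in cyl("side",p[0],p[1],p[2]-.0167,.02,.022):draw(c,q,x0,y0,5.9)
for q in cyl("side",.6275,.032,.01,.04,.025):draw(c,q,x0,y0,5.9,(255,0,0))
for q in cyl("side",.620,-.0425,.01,.06,.018):draw(c,q,x0,y0,5.9,(0,0,255))
for q in box("side",.6343,.107,.01,.06,-.095):draw(c,q,x0,y0,5.9,(0,0,255))
cv2.imwrite("pics/s14.png",c)
E
```

```text
t 19.1 tcp [0.626  0.0325 0.0967] F [ 0.7  0.2 -1.7] w 0.0419 j [ 0.11  0.59 -0.35  1.77  0.27  0.83 -0.47]
shift before turn [ 1.5 30.  -0.2] turn [ 0.002 -0.    -0.001] shift after turn [ 1.5 30.  -0.3]
```

View pics/s14.png

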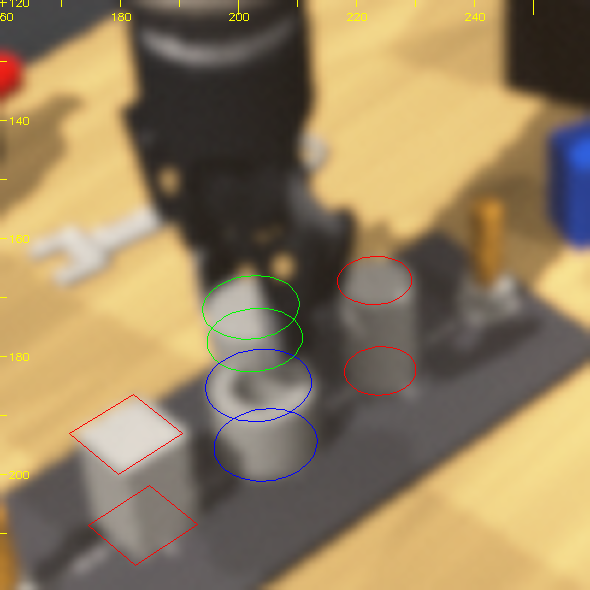

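Projected outlines of the placed parts match within about 1 px. Lowering the disc.

Request:
jog_arm(
  motion=[
    {"gripper": 35,"tx": 1,"ty": 12,"tz": 0,"ax": 0,"ay": 0,"az": 0},
    {"gripper": 35,"tx": 0,"ty": 10,"tz": 0,"ax": 0,"ay": 0,"az": 0},
    {"gripper": 35,"tx": 0,"ty": 3,"tz": 0,"ax": 0,"ay": 0,"az": 0},
    {"gripper": 35,"tx": 0,"ty": 1,"tz": 0,"ax": 0,"ay": 0,"az": 0},
    {"gripper": 35,"tx": 0,"ty": 0,"tz": 0,"ax": 0,"ay": 0,"az": 0},
    {"gripper": 35,"tx": 0,"ty": 0,"tz": 0,"ax": 0,"ay": 0,"az": 0},
  ],
)

```text
clock: 19.75
tcp_pos: [0.6283, 0.0323, 0.0715]
orientation: [-1.572, 0.073, -0.076]
contact_force: [0.1, 0.2, -2.1]
grip_width: 0.0419
```

Request:
jog_arm(
  motion=[
    {"gripper": 35,"tx": 0,"ty": 2,"tz": 0,"ax": 0,"ay": 0,"az": 0},
    {"gripper": 35,"tx": 0,"ty": 1,"tz": 0,"ax": 0,"ay": 0,"az": 0},
    {"gripper": 35,"tx": 0,"ty": 1,"tz": 0,"ax": 0,"ay": 0,"az": 0},
    {"gripper": 35,"tx": 0,"ty": 0,"tz": 0,"ax": 0,"ay": 0,"az": 0},
  ],
)

```text
clock: 20.15
tcp_pos: [0.628, 0.0321, 0.0671]
orientation: [-1.572, 0.074, -0.075]
contact_force: [0.1, -0.0, -2.0]
grip_width: 0.042
```

Request:
jog_arm(
  motion=[
    {"gripper": 35,"tx": 0,"ty": 0.7,"tz": 0,"ax": 0,"ay": 0,"az": 0},
    {"gripper": 35,"tx": 0,"ty": 0,"tz": 0,"ax": 0,"ay": 0,"az": 0},
    {"gripper": 35,"tx": 0,"ty": 0,"tz": 0,"ax": 0,"ay": 0,"az": 0},
  ],
)

```text
clock: 20.45
tcp_pos: [0.6282, 0.0322, 0.0669]
orientation: [-1.572, 0.074, -0.076]
contact_force: [-2.1, 0.7, 3.1]
grip_width: 0.0421
```

Contact with the sleeve top. Releasing.

Request:
jog_arm(
  motion=[
    {"gripper": 80,"tx": 0,"ty": 0,"tz": 0,"ax": 0,"ay": 0,"az": 0},
    {"gripper": 80,"tx": 0,"ty": 0,"tz": 0,"ax": 0,"ay": 0,"az": 0},
    {"gripper": 80,"tx": 0,"ty": 0,"tz": 0,"ax": 0,"ay": 0,"az": 0},
    {"gripper": 80,"tx": 0,"ty": 0,"tz": 0,"ax": 0,"ay": 0,"az": 0},
    {"gripper": 80,"tx": 0,"ty": -20,"tz": 0,"ax": 0,"ay": 0,"az": 0},
    {"gripper": 80,"tx": 0,"ty": -40,"tz": 0,"ax": 0,"ay": 0,"az": 0},
    {"gripper": 80,"tx": -30,"ty": -40,"tz": -20,"ax": 0,"ay": 0,"az": 0},
    {"gripper": 80,"tx": -30,"ty": -20,"tz": -30,"ax": 0,"ay": 0,"az": 0},
    {"gripper": 80,"tx": -30,"ty": 0,"tz": -30,"ax": 0,"ay": 0,"az": 0},
  ],
)

```text
clock: 21.35
tcp_pos: [0.5343, -0.0375, 0.187]
orientation: [-1.572, 0.068, -0.08]
contact_force: [0.6, -1.0, 0.1]
grip_width: 0.0799
```

```bash
python3 - <<'E'
from h import *
def T3(x,y):return(300+x/6-.5,140+y/6-.5)
def S3(x,y):return(240+x/5.4-.5,110+y/5.4-.5)
o=get_obs();print(o["clock"],o["tcp_pos"])
s=vision.grab_frame("side")[:,:,::-1].copy()
crop(s,160,140,260,220,6,"pics/s15.png");c=cv2.imread("pics/s15.png")
for q in cyl("side",.6275,.032,.05,.02,.022):draw(c,q,160,140,6)
cv2.imwrite("pics/s15.png",c)
s=cv2.imread("pics/side0raw.png");t=cv2.imread("pics/top0raw.png")
def gb(n,x,y,yaw,zl=.010):
    L=[]
    def bx(a,b,z0,z1):
        B=box(n,x,y,z0,z1-z0,yaw,a,b);L.extend(B);L.extend(np.array([B[0][i],B[1][i]]) for i in range(4))
    bx(.0025,.055,zl,zl+.1);bx(.007,.03,zl+.09,zl+.114);return L
for n,im,b in(("side",s,(300,110,345,165)),("top",t,(345,170,415,220))):
    f=12 if n=="side" else 11
    crop(im,*b,f,f"pics/g_{n}.png");c=cv2.imread(f"pics/g_{n}.png")
    cv2.imwrite(f"pics/g0_{n}.png",c)
    for l in gb(n,.4857,-.3725,-.118):draw(c,l,b[0],b[1],f)
    for l in box(n,.4857,-.3725,0,.045,-.118,.035,.075):draw(c,l,b[0],b[1],f,(255,0,0))
    cv2.imwrite(f"pics/g_{n}.png",c)
E
```

```text
21.35 [ 0.53428489 -0.03747604  0.18702412]
```

View pics/s15.png

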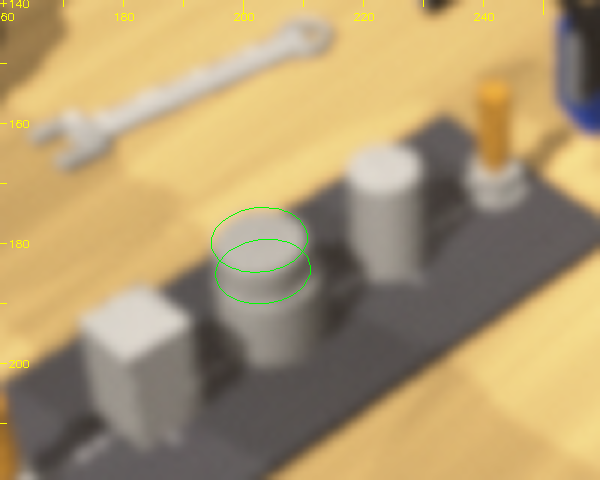

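View pics/g_side.png

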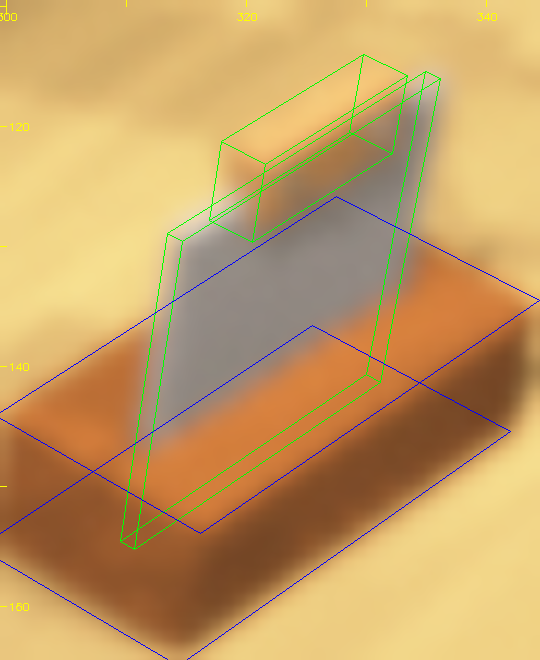

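View pics/g_top.png

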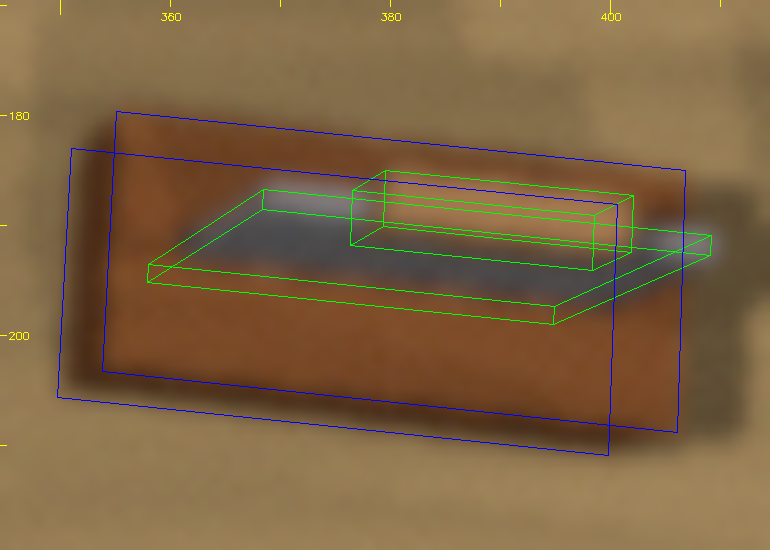

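Disc sits centred on the sleeve, and the guard and wood-block model overlays match within about 1 px (guard at ≈(0.486,−0.3735), yaw −0.115). Going to the guard.

```bash
python3 - <<'E'
from h import *
rel((0.486,-.3735,.17),-.115)
E
```

```text
t 21.4 tcp [ 0.5272 -0.0439  0.1845] F [-6.6 -4.5 -1.5] w 0.0799 j [ 0.28  0.34 -0.39  1.94  0.17  0.9  -0.3 ]
shift before turn [  -8.    16.9 -332. ] turn [ 0.007  0.015 -0.001] shift after turn [  -3.1   14.5 -332.2]
```

Request:
jog_arm(
  motion=[
    {"gripper": 60,"tx": -3,"ty": 0,"tz": -25,"ax": 0.004,"ay": 0.018,"az": 0},
    {"gripper": 60,"tx": 0,"ty": 0,"tz": -36,"ax": 0,"ay": 0,"az": 0},
    {"gripper": 60,"tx": 0,"ty": 0,"tz": -40,"ax": 0,"ay": 0,"az": 0},
    {"gripper": 60,"tx": 0,"ty": 0,"tz": -40,"ax": 0,"ay": 0,"az": 0},
    {"gripper": 60,"tx": 0,"ty": 0,"tz": -40,"ax": 0,"ay": 0,"az": 0},
    {"gripper": 60,"tx": 0,"ty": 0,"tz": -40,"ax": 0,"ay": 0,"az": 0},
    {"gripper": 60,"tx": 0,"ty": 5,"tz": -40,"ax": 0,"ay": 0,"az": 0},
    {"gripper": 60,"tx": 0,"ty": 5,"tz": -36,"ax": 0,"ay": 0,"az": 0},
    {"gripper": 60,"tx": 0,"ty": 5,"tz": -30,"ax": 0,"ay": 0,"az": 0},
    {"gripper": 60,"tx": 0,"ty": 0,"tz": 0,"ax": 0,"ay": 0,"az": 0},
    {"gripper": 60,"tx": 0,"ty": 0,"tz": 0,"ax": 0,"ay": 0,"az": 0},
  ],
)

```text
clock: 22.5
tcp_pos: [0.4933, -0.3623, 0.1678]
orientation: [-1.567, 0.09, -0.09]
contact_force: [0.3, 0.4, -0.1]
grip_width: 0.0596
```

```bash
python3 - <<'E'
from h import *
rel((0.486,-.3735,.108),-.115)
s=vision.grab_frame("side")[:,:,::-1].copy()
crop(s,260,60,370,170,5.3,"pics/s16.png")
E
```

```text
t 22.5 tcp [ 0.4933 -0.3623  0.1678] F [ 0.3  0.4 -0.1] w 0.0596 j [ 0.73  0.47 -0.27  1.77  0.15  0.92  0.29]
shift before turn [ -6.   59.7 -12.1] turn [-0.002  0.     0.   ] shift after turn [ -6.   59.8 -11.9]
```

View pics/s16.png

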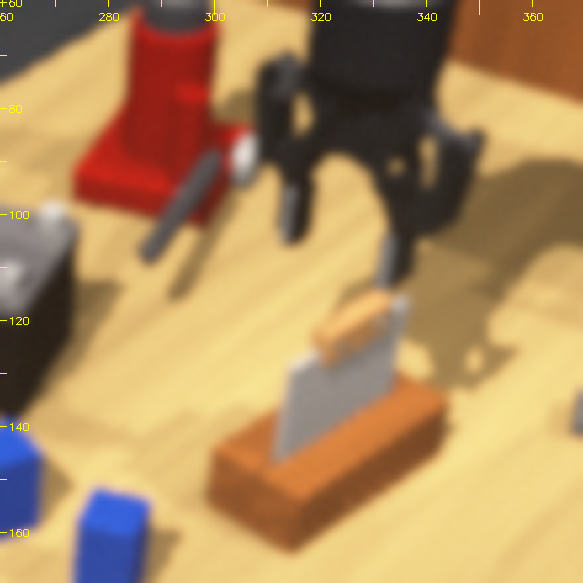

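Request:
jog_arm(
  motion=[
    {"gripper": 60,"tx": -6,"ty": 0,"tz": -12,"ax": 0,"ay": 0,"az": 0},
    {"gripper": 60,"tx": 0,"ty": 20,"tz": 0,"ax": 0,"ay": 0,"az": 0},
    {"gripper": 60,"tx": 0,"ty": 22,"tz": 0,"ax": 0,"ay": 0,"az": 0},
    {"gripper": 60,"tx": 0,"ty": 16,"tz": 0,"ax": 0,"ay": 0,"az": 0},
    {"gripper": 60,"tx": 0,"ty": 0,"tz": 0,"ax": 0,"ay": 0,"az": 0},
    {"gripper": 60,"tx": 0,"ty": 0,"tz": 0,"ax": 0,"ay": 0,"az": 0},
  ],
)

```text
clock: 23.15
tcp_pos: [0.4867, -0.3731, 0.1105]
orientation: [-1.567, 0.087, -0.089]
contact_force: [-0.6, -0.4, 0.1]
grip_width: 0.0601
```

```bash
python3 - <<'E'
from h import *
rel((0.486,-.3735,.108),-.115)
s=vision.grab_frame("side")[:,:,::-1].copy()
crop(s,280,80,370,170,6.4,"pics/s17.png")
E
```

```text
t 23.15 tcp [ 0.4867 -0.3731  0.1105] F [-0.6 -0.4  0.1] w 0.0601 j [ 0.74  0.54 -0.25  1.81  0.17  0.82  0.29]
shift before turn [-0.6  2.5 -0.5] turn [-0.002  0.003  0.001] shift after turn [-0.6  2.5 -0.5]
```

View pics/s17.png

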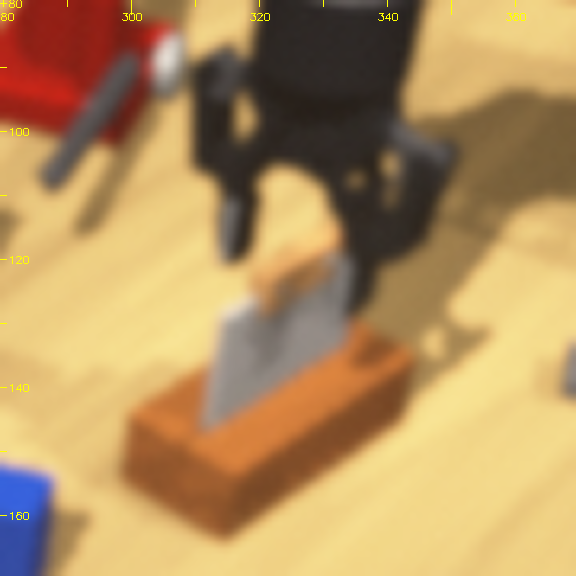

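Strip (325,123) is between the fingers. Closing on it.

Request:
jog_arm(
  motion=[
    {"gripper": 5,"tx": -0.5,"ty": 0,"tz": 0,"ax": 0,"ay": 0,"az": 0},
    {"gripper": 5,"tx": 0,"ty": 0,"tz": 0,"ax": 0,"ay": 0,"az": 0},
    {"gripper": 5,"tx": 0,"ty": 0,"tz": 0,"ax": 0,"ay": 0,"az": 0},
    {"gripper": 5,"tx": 0,"ty": 0,"tz": 0,"ax": 0,"ay": 0,"az": 0},
    {"gripper": 5,"tx": 0,"ty": 0,"tz": 0,"ax": 0,"ay": 0,"az": 0},
    {"gripper": 5,"tx": 0,"ty": 0,"tz": 0,"ax": 0,"ay": 0,"az": 0},
    {"gripper": 5,"tx": 0,"ty": 0,"tz": 0,"ax": 0,"ay": 0,"az": 0},
  ],
  newtons=60,
)

```text
clock: 23.9
tcp_pos: [0.4864, -0.3735, 0.111]
orientation: [-1.568, 0.087, -0.091]
contact_force: [-0.6, 0.1, 5.5]
grip_width: 0.0129
```

Request:
jog_arm(
  motion=[
    {"gripper": 5,"tx": 0,"ty": -10,"tz": 0,"ax": 0,"ay": 0,"az": 0},
    {"gripper": 5,"tx": 0,"ty": -15,"tz": 0,"ax": 0,"ay": 0,"az": 0},
    {"gripper": 5,"tx": 0,"ty": -20,"tz": 0,"ax": 0,"ay": 0,"az": 0},
    {"gripper": 5,"tx": 0,"ty": -30,"tz": 0,"ax": 0,"ay": 0,"az": 0},
    {"gripper": 5,"tx": 0,"ty": -30,"tz": 0,"ax": 0,"ay": 0,"az": 0},
    {"gripper": 5,"tx": 0,"ty": -20,"tz": 0,"ax": 0,"ay": 0,"az": 0},
    {"gripper": 5,"tx": 0,"ty": 0,"tz": 0,"ax": 0,"ay": 0,"az": 0},
    {"gripper": 5,"tx": 0,"ty": 0,"tz": 0,"ax": 0,"ay": 0,"az": 0},
  ],
)

```text
clock: 24.7
tcp_pos: [0.4854, -0.3733, 0.2354]
orientation: [-1.568, 0.088, -0.09]
contact_force: [-1.4, -0.0, -2.4]
grip_width: 0.0135
```

```bash
python3 - <<'E'
from h import *
p=get_obs()["tcp_pos"]
rel((0.457,.3765,.22),.118)
s=vision.grab_frame("side")[:,:,::-1].copy()
b=(290,50,360,140);f=6.4
crop(s,*b,f,"pics/s18.png");c=cv2.imread("pics/s18.png")
zl=p[2]-.101
for B in(box("side",p[0],p[1],zl,.1,-.115,.0025,.055),box("side",p[0],p[1],zl+.09,.024,-.115,.007,.03)):
  for l in B:draw(c,l,b[0],b[1],f)
cv2.imwrite("pics/s18.png",c)
E
```

```text
t 24.7 tcp [ 0.4854 -0.3733  0.2354] F [-1.4 -0.  -2.4] w 0.0135 j [ 0.76  0.4  -0.27  1.71  0.12  1.05  0.34]
shift before turn [-112.8   16.3  741.8] turn [-0.001 -0.231  0.001] shift after turn [ 60.1  15.4 747.9]
```

View pics/s18.png

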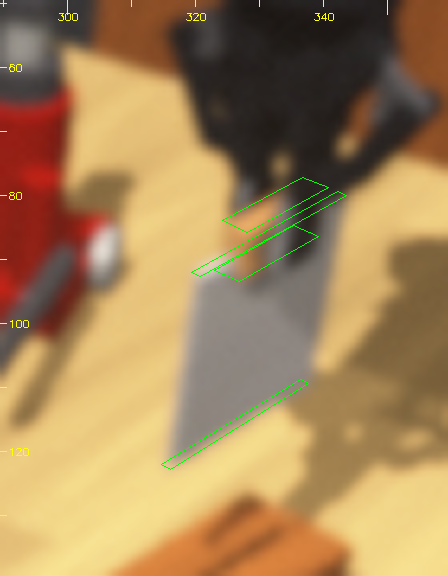

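Guard held straight, lower edge clear of the block. Carrying across to the stand.

Request:
jog_arm(
  motion=[
    {"gripper": 5,"tx": 0,"ty": 0,"tz": 5,"ax": 0,"ay": -0.08,"az": 0},
    {"gripper": 5,"tx": 1,"ty": 0,"tz": 15,"ax": 0,"ay": -0.08,"az": 0},
    {"gripper": 5,"tx": 3,"ty": 0,"tz": 25,"ax": 0,"ay": -0.071,"az": 0},
    {"gripper": 5,"tx": 3,"ty": 0,"tz": 36,"ax": 0,"ay": 0,"az": 0},
    {"gripper": 5,"tx": 3,"ty": 0,"tz": 36,"ax": 0,"ay": 0,"az": 0},
    {"gripper": 5,"tx": 3,"ty": 0,"tz": 36,"ax": 0,"ay": 0,"az": 0},
    {"gripper": 5,"tx": 3,"ty": 0,"tz": 36,"ax": 0,"ay": 0,"az": 0},
    {"gripper": 5,"tx": 3,"ty": 0,"tz": 36,"ax": 0,"ay": 0,"az": 0},
    {"gripper": 5,"tx": 3,"ty": 0,"tz": 36,"ax": 0,"ay": 0,"az": 0},
    {"gripper": 5,"tx": 3,"ty": 0,"tz": 36,"ax": 0,"ay": 0,"az": 0},
    {"gripper": 5,"tx": 3,"ty": 0,"tz": 36,"ax": 0,"ay": 0,"az": 0},
    {"gripper": 5,"tx": 3,"ty": 0,"tz": 36,"ax": 0,"ay": 0,"az": 0},
  ],
)

```text
clock: 25.95
tcp_pos: [0.4767, -0.0008, 0.235]
orientation: [-1.567, -0.094, 0.095]
contact_force: [0.5, 0.4, -1.2]
grip_width: 0.013
```

Request:
jog_arm(
  motion=[
    {"gripper": 5,"tx": 3,"ty": 0,"tz": 36,"ax": 0,"ay": 0,"az": 0},
    {"gripper": 5,"tx": 3,"ty": 0,"tz": 36,"ax": 0,"ay": 0,"az": 0},
    {"gripper": 5,"tx": 3,"ty": 0,"tz": 36,"ax": 0,"ay": 0,"az": 0},
    {"gripper": 5,"tx": 3,"ty": 0,"tz": 36,"ax": 0,"ay": 0,"az": 0},
    {"gripper": 5,"tx": 3,"ty": 0,"tz": 36,"ax": 0,"ay": 0,"az": 0},
    {"gripper": 5,"tx": 3,"ty": 0,"tz": 36,"ax": 0,"ay": 0,"az": 0},
    {"gripper": 5,"tx": 3,"ty": 0,"tz": 36,"ax": 0,"ay": 0,"az": 0},
    {"gripper": 5,"tx": 3,"ty": 0,"tz": 33,"ax": 0,"ay": 0,"az": 0},
    {"gripper": 5,"tx": 3,"ty": 0,"tz": 25,"ax": 0,"ay": 0,"az": 0},
    {"gripper": 5,"tx": 1,"ty": 0,"tz": 15,"ax": 0,"ay": 0,"az": 0},
    {"gripper": 5,"tx": 0,"ty": 0,"tz": 0,"ax": 0,"ay": 0,"az": 0},
    {"gripper": 5,"tx": 0,"ty": 0,"tz": 0,"ax": 0,"ay": 0,"az": 0},
  ],
)

```text
clock: 27.15
tcp_pos: [0.4674, 0.3217, 0.2357]
orientation: [-1.569, -0.093, 0.093]
contact_force: [-0.2, -0.9, -1.4]
grip_width: 0.0129
```

```bash
cat >> h.py <<'E'
def gview(name,x=None,y=None,yaw=.118,zl=None,st=(.4565,.3765,.12)):
    p=get_obs()["tcp_pos"]
    x=p[0] if x is None else x;y=p[1] if y is None else y;zl=p[2]-.101 if zl is None else zl
    for n,b,f in(("side",(80,200,200,370),3.5),("top",(70,160,190,250),6)):
        s=vision.grab_frame(n)[:,:,::-1].copy()
        crop(s,*b,f,f"pics/{name}_{n}.png");c=cv2.imread(f"pics/{name}_{n}.png")
        for B in(box(n,x,y,zl,.1,yaw,.0025,.055),):
          for l in B:draw(c,l,b[0],b[1],f)
        draw(c,box(n,st[0],st[1],.008,0,st[2],.045,.08)[0],b[0],b[1],f,(0,0,255))
        draw(c,box(n,st[0],st[1],.068,0,st[2],.0045,.059)[0],b[0],b[1],f,(255,0,0))
        draw(c,box(n,st[0],st[1],.082,0,st[2],.014,.059)[0],b[0],b[1],f,(255,255,0))
        cv2.imwrite(f"pics/{name}_{n}.png",c)
E
python3 - <<'E'
from h import *
rel((0.457,.3765,.22),.118)
gview("a")
E
```

```text
t 27.15 tcp [0.4674 0.3217 0.2357] F [-0.2 -0.9 -1.4] w 0.0129 j [-0.19  0.38 -0.66  1.79  0.27  1.05 -0.83]
shift before turn [-3.8 15.7 55.7] turn [0. 0. 0.] shift after turn [-3.9 15.7 55.7]
```

View pics/a_side.png

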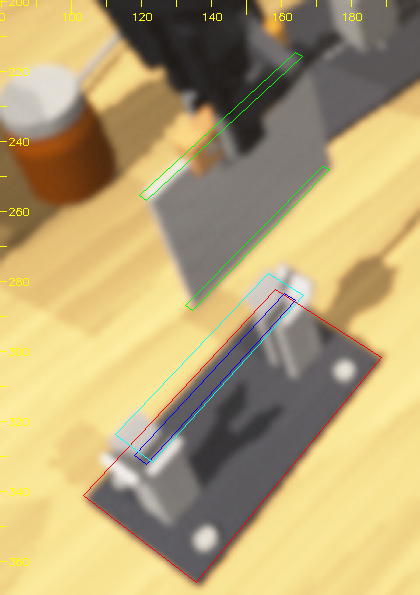

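View pics/a_top.png

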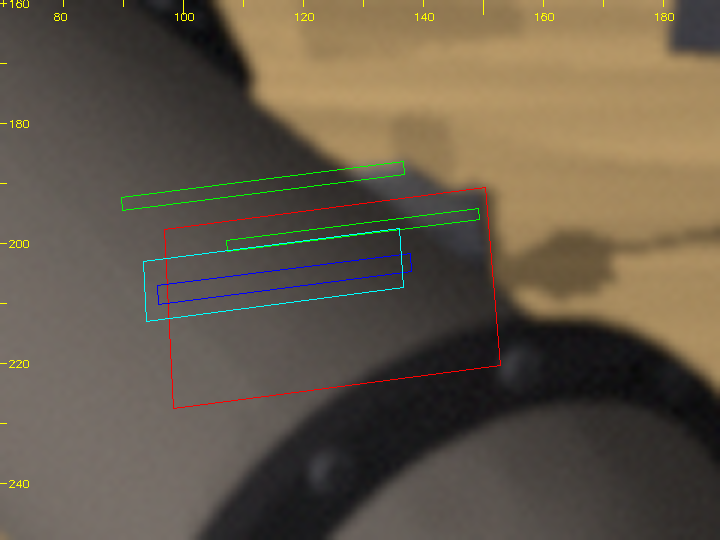

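The guard sits a few mm toward −y of the TCP in the grip. I'll move above the stand and then measure carefully.

Request:
jog_arm(
  motion=[
    {"gripper": 5,"tx": -1,"ty": 5,"tz": 15,"ax": 0,"ay": 0,"az": 0},
    {"gripper": 5,"tx": -1,"ty": 10,"tz": 20,"ax": 0,"ay": 0,"az": 0},
    {"gripper": 5,"tx": -2,"ty": 10,"tz": 20,"ax": 0,"ay": 0,"az": 0},
    {"gripper": 5,"tx": 0,"ty": 4,"tz": 4,"ax": 0,"ay": 0,"az": 0},
    {"gripper": 5,"tx": 0,"ty": 0,"tz": 0,"ax": 0,"ay": 0,"az": 0},
    {"gripper": 5,"tx": 0,"ty": 0,"tz": 0,"ax": 0,"ay": 0,"az": 0},
    {"gripper": 5,"tx": 0,"ty": 0,"tz": 0,"ax": 0,"ay": 0,"az": 0},
  ],
)

```text
clock: 27.95
tcp_pos: [0.4579, 0.3794, 0.2078]
orientation: [-1.568, -0.093, 0.089]
contact_force: [-0.1, -0.2, -2.0]
grip_width: 0.013
```

```bash
python3 - <<'E'
from h import *
rel((0.457,.3765,.205),.118)
gview("b")
s=cv2.imread("pics/side0raw.png");t=cv2.imread("pics/top0raw.png")
st=(.4565,.3765,.12)
for n,im,b,f in(("side",s,(100,270,195,370),6),("top",t,(80,185,160,230),9)):
    crop(im,*b,f,f"pics/st_{n}.png");c=cv2.imread(f"pics/st_{n}.png")
    draw(c,box(n,st[0],st[1],.008,0,st[2],.045,.08)[0],b[0],b[1],f,(0,0,255))
    draw(c,box(n,st[0],st[1],.008,0,st[2],.0045,.059)[0],b[0],b[1],f,(255,0,0))
    draw(c,box(n,st[0],st[1],.068,0,st[2],.0045,.059)[0],b[0],b[1],f,(0,255,0))
    draw(c,box(n,st[0],st[1],.082,0,st[2],.014,.059)[0],b[0],b[1],f,(255,255,0))
    cv2.imwrite(f"pics/st_{n}.png",c)
E
```

```text
t 27.95 tcp [0.4579 0.3794 0.2078] F [-0.1 -0.2 -2. ] w 0.013 j [-0.31  0.46 -0.65  1.76  0.32  1.03 -0.95]
shift before turn [-1.3  2.8 -2.8] turn [-0.001 -0.002  0.002] shift after turn [-1.3  2.8 -2.8]
```

View pics/b_side.png

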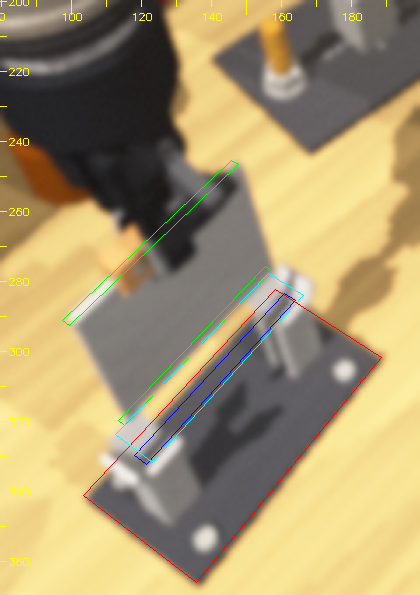

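View pics/st_side.png

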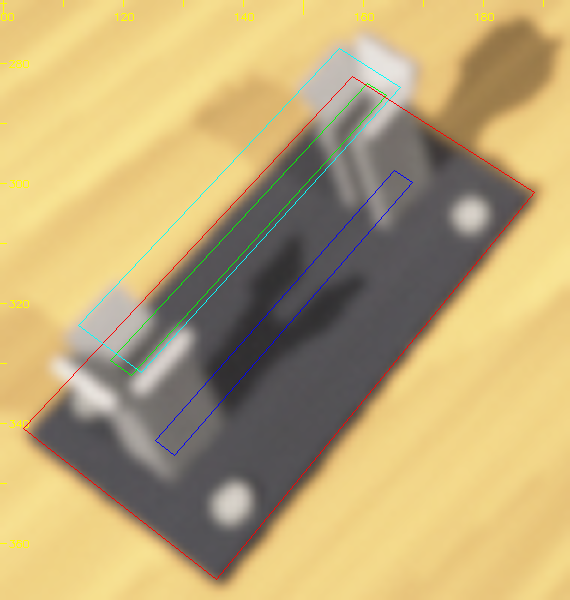

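View pics/st_top.png

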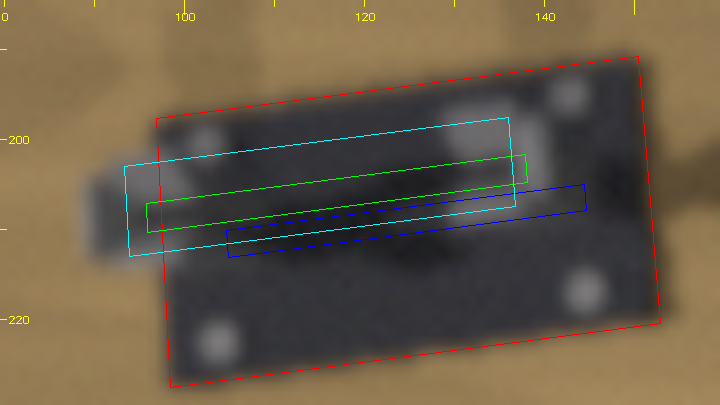

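```bash
python3 - <<'E'
from h import *
p=get_obs()["tcp_pos"];print(p)
s=vision.grab_frame("side")[:,:,::-1].copy();cv2.imwrite("pics/side_b.png",s)
crop(s,90,235,180,345,5.4,"pics/b2_side.png")
t=vision.grab_frame("top")[:,:,::-1].copy()
crop(t,70,160,190,250,6,"pics/b2_top.png")
print(proj("side",[[p[0],p[1],p[2]-.101],[p[0],p[1],p[2]-.001]]))
for B in box("side",p[0],p[1],p[2]-.101,.1,.118,.0025,.055):print(B.round(1).tolist())
E
```

```text
[0.45769599 0.37994877 0.20785921]
[[136.09809516 297.45484219]
 [123.63939805 267.97398176]]
[[113.1, 319.9], [115.0, 321.3], [157.0, 277.0], [155.2, 275.9]]
[[97.2, 291.4], [99.3, 292.9], [147.4, 246.9], [145.4, 245.7]]
```

View pics/b2_side.png

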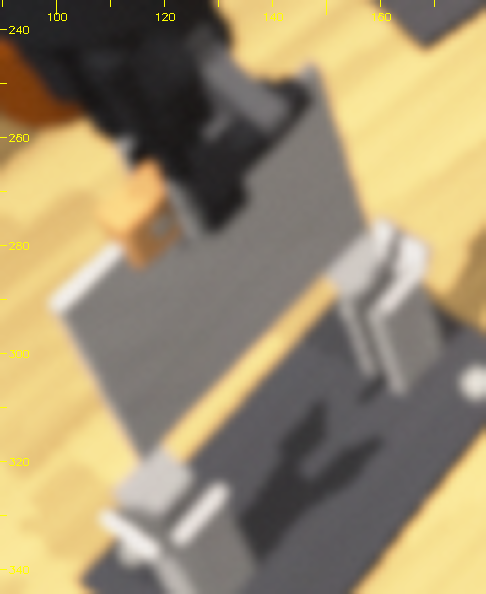

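View pics/b2_top.png

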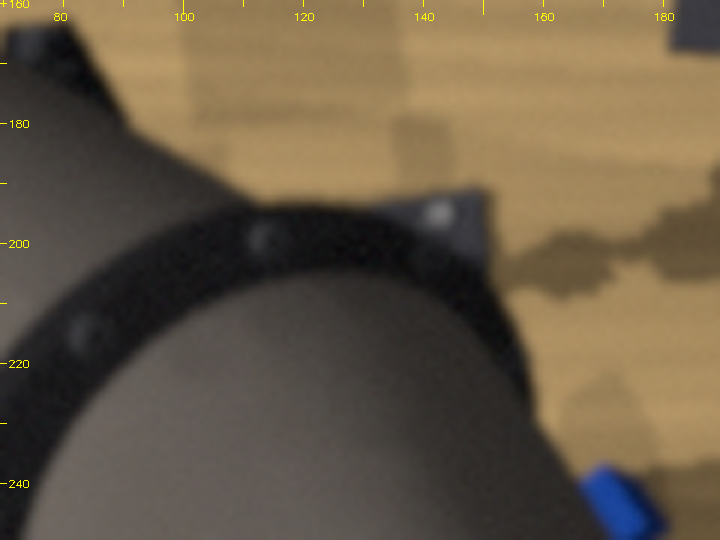

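Corner readings put the guard about 1–2 mm off the TCP model in this view. The side camera shows the same bias for the stand, so the relative alignment is good. Aligning to (0.457, 0.377) and entering the mouths slowly.

Request:
jog_arm(
  motion=[
    {"gripper": 5,"tx": -1,"ty": 3,"tz": -2,"ax": 0,"ay": 0,"az": 0.002},
    {"gripper": 5,"tx": 0,"ty": 6,"tz": 0,"ax": 0,"ay": 0,"az": 0},
    {"gripper": 5,"tx": 0,"ty": 8,"tz": 0,"ax": 0,"ay": 0,"az": 0},
    {"gripper": 5,"tx": 0,"ty": 6,"tz": 0,"ax": 0,"ay": 0,"az": 0},
    {"gripper": 5,"tx": 0,"ty": 0,"tz": 0,"ax": 0,"ay": 0,"az": 0},
    {"gripper": 5,"tx": 0,"ty": 0,"tz": 0,"ax": 0,"ay": 0,"az": 0},
  ],
)

```text
clock: 28.75
tcp_pos: [0.4561, 0.3788, 0.1841]
orientation: [-1.568, -0.092, 0.094]
contact_force: [0.1, -0.3, -1.2]
grip_width: 0.0131
```

```bash
python3 - <<'E'
from h import *
rel((0.457,.377,.173),.118)
s=vision.grab_frame("side")[:,:,::-1].copy()
crop(s,95,250,195,360,5.4,"pics/b3_side.png")
E
```

```text
t 28.75 tcp [0.4561 0.3788 0.1841] F [ 0.1 -0.3 -1.2] w 0.0131 j [-0.31  0.48 -0.64  1.78  0.34  0.99 -0.97]
shift before turn [ 0.7 11.1 -1.9] turn [-0.001  0.    -0.001] shift after turn [ 0.7 11.1 -1.8]
```

View pics/b3_side.png

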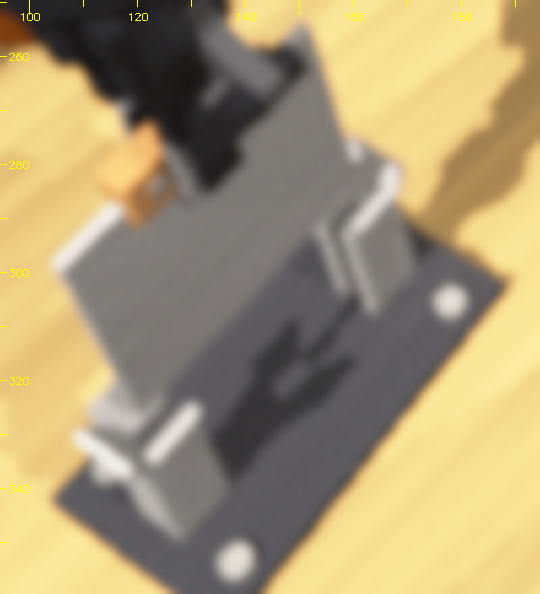

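The guard's lower corners sit between the flare plates at both ends ((121,325) and about (158,282)). Continuing down.

Request:
jog_arm(
  motion=[
    {"gripper": 5,"tx": 0.5,"ty": 2,"tz": -2,"ax": 0,"ay": 0,"az": 0},
    {"gripper": 5,"tx": 0,"ty": 4,"tz": 0,"ax": 0,"ay": 0,"az": 0},
    {"gripper": 5,"tx": 0,"ty": 4,"tz": 0,"ax": 0,"ay": 0,"az": 0},
    {"gripper": 5,"tx": 0,"ty": 3,"tz": 0,"ax": 0,"ay": 0,"az": 0},
    {"gripper": 5,"tx": 0,"ty": 0,"tz": 0,"ax": 0,"ay": 0,"az": 0},
    {"gripper": 5,"tx": 0,"ty": 0,"tz": 0,"ax": 0,"ay": 0,"az": 0},
  ],
)

```text
clock: 29.4
tcp_pos: [0.4569, 0.3768, 0.1713]
orientation: [-1.568, -0.092, 0.093]
contact_force: [0.5, 0.6, -2.0]
grip_width: 0.0133
```

Request:
jog_arm(
  motion=[
    {"gripper": 5,"tx": 0,"ty": 3,"tz": 0,"ax": 0,"ay": 0,"az": 0},
    {"gripper": 5,"tx": 0,"ty": 3,"tz": 0,"ax": 0,"ay": 0,"az": 0},
    {"gripper": 5,"tx": 0,"ty": 3,"tz": 0,"ax": 0,"ay": 0,"az": 0},
    {"gripper": 5,"tx": 0,"ty": 0,"tz": 0,"ax": 0,"ay": 0,"az": 0},
  ],
)

```text
clock: 29.8
tcp_pos: [0.4568, 0.3766, 0.1618]
orientation: [-1.568, -0.092, 0.094]
contact_force: [0.9, -0.0, -2.8]
grip_width: 0.0126
```

```bash
python3 - <<'E'
from h import *
rel((0.457,.377,.110),.118)
s=vision.grab_frame("side")[:,:,::-1].copy()
crop(s,95,250,195,360,5.4,"pics/b4_side.png")
E
```

```text
t 29.8 tcp [0.4568 0.3766 0.1618] F [ 0.9 -0.  -2.8] w 0.0126 j [-0.32  0.51 -0.63  1.8   0.36  0.95 -0.98]
shift before turn [ 0.3 51.8  0.3] turn [-0.001  0.    -0.001] shift after turn [ 0.2 51.8  0.4]
```

View pics/b4_side.png

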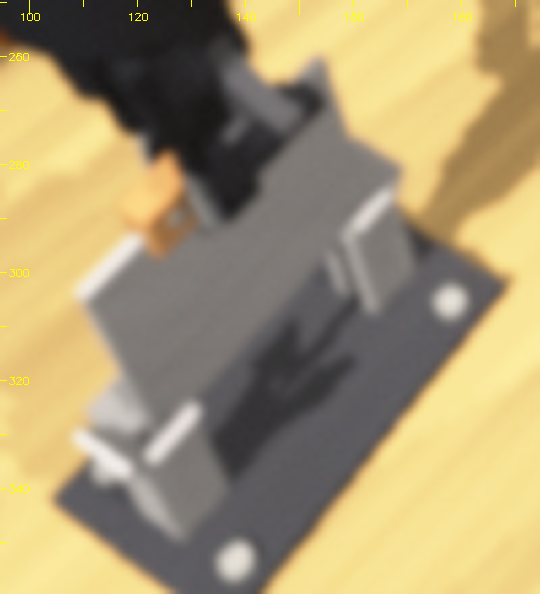

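In the straight slots with no side force. Sliding down in steps with force checks.

Request:
jog_arm(
  motion=[
    {"gripper": 5,"tx": 0,"ty": 5,"tz": 0,"ax": 0,"ay": 0,"az": 0},
    {"gripper": 5,"tx": 0,"ty": 5,"tz": 0,"ax": 0,"ay": 0,"az": 0},
    {"gripper": 5,"tx": 0,"ty": 5,"tz": 0,"ax": 0,"ay": 0,"az": 0},
    {"gripper": 5,"tx": 0,"ty": 5,"tz": 0,"ax": 0,"ay": 0,"az": 0},
    {"gripper": 5,"tx": 0,"ty": 0,"tz": 0,"ax": 0,"ay": 0,"az": 0},
  ],
)

```text
clock: 30.35
tcp_pos: [0.4568, 0.3765, 0.1415]
orientation: [-1.568, -0.092, 0.094]
contact_force: [0.7, 0.4, -2.2]
grip_width: 0.0126
```

Request:
jog_arm(
  motion=[
    {"gripper": 5,"tx": 0,"ty": 5,"tz": 0,"ax": 0,"ay": 0,"az": 0},
    {"gripper": 5,"tx": 0,"ty": 5,"tz": 0,"ax": 0,"ay": 0,"az": 0},
    {"gripper": 5,"tx": 0,"ty": 5,"tz": 0,"ax": 0,"ay": 0,"az": 0},
    {"gripper": 5,"tx": 0,"ty": 5,"tz": 0,"ax": 0,"ay": 0,"az": 0},
    {"gripper": 5,"tx": 0,"ty": 0,"tz": 0,"ax": 0,"ay": 0,"az": 0},
  ],
)

```text
clock: 30.85
tcp_pos: [0.4567, 0.3765, 0.1215]
orientation: [-1.568, -0.092, 0.094]
contact_force: [-0.4, -0.1, -2.0]
grip_width: 0.013
```

Request:
jog_arm(
  motion=[
    {"gripper": 5,"tx": 0,"ty": 4,"tz": 0,"ax": 0,"ay": 0,"az": 0},
    {"gripper": 5,"tx": 0,"ty": 3,"tz": 0,"ax": 0,"ay": 0,"az": 0},
    {"gripper": 5,"tx": 0,"ty": 2,"tz": 0,"ax": 0,"ay": 0,"az": 0},
    {"gripper": 5,"tx": 0,"ty": 1,"tz": 0,"ax": 0,"ay": 0,"az": 0},
    {"gripper": 5,"tx": 0,"ty": 0,"tz": 0,"ax": 0,"ay": 0,"az": 0},
    {"gripper": 5,"tx": 0,"ty": 0,"tz": 0,"ax": 0,"ay": 0,"az": 0},
  ],
)

```text
clock: 31.45
tcp_pos: [0.4569, 0.3769, 0.1125]
orientation: [-1.567, -0.092, 0.093]
contact_force: [0.2, 0.5, -1.8]
grip_width: 0.0127
```

Request:
jog_arm(
  motion=[
    {"gripper": 5,"tx": 0,"ty": 1.5,"tz": 0,"ax": 0,"ay": 0,"az": 0},
    {"gripper": 5,"tx": 0,"ty": 1,"tz": 0,"ax": 0,"ay": 0,"az": 0},
    {"gripper": 5,"tx": 0,"ty": 0.5,"tz": 0,"ax": 0,"ay": 0,"az": 0},
    {"gripper": 5,"tx": 0,"ty": 0,"tz": 0,"ax": 0,"ay": 0,"az": 0},
  ],
)

```text
clock: 31.85
tcp_pos: [0.4569, 0.3768, 0.1093]
orientation: [-1.568, -0.092, 0.093]
contact_force: [-0.5, 1.1, -1.9]
grip_width: 0.0131
```

Request:
jog_arm(
  motion=[
    {"gripper": 5,"tx": 0,"ty": 0.8,"tz": 0,"ax": 0,"ay": 0,"az": 0},
    {"gripper": 5,"tx": 0,"ty": 0.7,"tz": 0,"ax": 0,"ay": 0,"az": 0},
    {"gripper": 5,"tx": 0,"ty": 0,"tz": 0,"ax": 0,"ay": 0,"az": 0},
    {"gripper": 5,"tx": 0,"ty": 0,"tz": 0,"ax": 0,"ay": 0,"az": 0},
  ],
)

```text
clock: 32.25
tcp_pos: [0.4572, 0.3769, 0.109]
orientation: [-1.568, -0.093, 0.092]
contact_force: [-1.7, -3.6, 7.6]
grip_width: 0.013
```

The guard is bottomed at TCP z = 0.109 (as expected), with an upward contact force. Releasing and retreating upward.

Request:
jog_arm(
  motion=[
    {"gripper": 45,"tx": 0,"ty": 0,"tz": 0,"ax": 0,"ay": 0,"az": 0},
    {"gripper": 45,"tx": 0,"ty": 0,"tz": 0,"ax": 0,"ay": 0,"az": 0},
    {"gripper": 45,"tx": 0,"ty": 0,"tz": 0,"ax": 0,"ay": 0,"az": 0},
    {"gripper": 45,"tx": 0,"ty": 0,"tz": 0,"ax": 0,"ay": 0,"az": 0},
    {"gripper": 45,"tx": 0,"ty": 0,"tz": 0,"ax": 0,"ay": 0,"az": 0},
    {"gripper": 45,"tx": 0,"ty": -15,"tz": 0,"ax": 0,"ay": 0,"az": 0},
    {"gripper": 45,"tx": 0,"ty": -30,"tz": 0,"ax": 0,"ay": 0,"az": 0},
    {"gripper": 45,"tx": 0,"ty": -40,"tz": 0,"ax": 0,"ay": 0,"az": 0},
    {"gripper": 45,"tx": 0,"ty": -30,"tz": -30,"ax": 0,"ay": 0,"az": 0},
    {"gripper": 45,"tx": 0,"ty": -10,"tz": -40,"ax": 0,"ay": 0,"az": 0},
    {"gripper": 45,"tx": 0,"ty": 0,"tz": -40,"ax": 0,"ay": 0,"az": 0},
    {"gripper": 45,"tx": 0,"ty": 0,"tz": -40,"ax": 0,"ay": 0,"az": 0},
  ],
)

```text
clock: 33.45
tcp_pos: [0.475, 0.2267, 0.2345]
orientation: [-1.567, -0.094, 0.092]
contact_force: [0.4, -0.6, -0.4]
grip_width: 0.045
```

Request:
jog_arm(
  motion=[
    {"gripper": 45,"tx": 0,"ty": 0,"tz": -45,"ax": 0,"ay": 0,"az": 0},
    {"gripper": 45,"tx": 0,"ty": 0,"tz": -45,"ax": 0,"ay": 0,"az": 0},
    {"gripper": 45,"tx": 0,"ty": 0,"tz": -45,"ax": 0,"ay": 0,"az": 0},
    {"gripper": 45,"tx": 0,"ty": 0,"tz": -45,"ax": 0,"ay": 0,"az": 0},
    {"gripper": 45,"tx": 0,"ty": 0,"tz": -45,"ax": 0,"ay": 0,"az": 0},
    {"gripper": 45,"tx": 0,"ty": 0,"tz": -45,"ax": 0,"ay": 0,"az": 0},
    {"gripper": 45,"tx": 0,"ty": 0,"tz": -45,"ax": 0,"ay": 0,"az": 0},
    {"gripper": 45,"tx": 0,"ty": 0,"tz": -40,"ax": 0,"ay": 0,"az": 0},
    {"gripper": 45,"tx": 0,"ty": 0,"tz": 0,"ax": 0,"ay": 0,"az": 0},
    {"gripper": 45,"tx": 0,"ty": 0,"tz": 0,"ax": 0,"ay": 0,"az": 0},
    {"gripper": 45,"tx": 0,"ty": 0,"tz": 0,"ax": 0,"ay": 0,"az": 0},
  ],
)

```text
clock: 34.55
tcp_pos: [0.5166, -0.1231, 0.2329]
orientation: [-1.567, -0.094, 0.094]
contact_force: [0.4, 0.1, 0.1]
grip_width: 0.0451
```

```bash
python3 - <<'E'
from h import *
o=get_obs();print(o["clock"],o["tcp_pos"],o["joints"].round(2))
I={n:vision.grab_frame(n)[:,:,::-1].copy() for n in("side","top")}
for n in I:cv2.imwrite(f"pics/end_{n}.png",I[n])
crop(I["side"],95,140,265,370,2.6,"pics/e_side.png")
def dr(n,b,f,name):
    crop(I[n],*b,f,name);c=cv2.imread(name)
    for B in(box(n,.457,.377,.008,.1,.12,.0025,.055),box(n,.457,.377,.098,.024,.12,.007,.03)):
        for l in B:draw(c,l,b[0],b[1],f)
    for q in cyl(n,.6275,.032,.01,.04,.025)+cyl(n,.620,-.0425,.01,.06,.018)+box(n,.6343,.107,.01,.06,-.095)+cyl(n,.628,.0322,.05,.02,.022):draw(c,q,b[0],b[1],f,(0,0,255))
    cv2.imwrite(name,c)
dr("side",(95,270,195,370),5.9,"pics/e1.png");dr("top",(75,120,305,235),3.4,"pics/e2.png")
dr("side",(140,140,260,230),6,"pics/e3.png")
E
```

```text
34.55 [ 0.516635   -0.12314824  0.23286996] [ 0.52  0.29 -0.48  1.89  0.16  1.    0.09]
```

View pics/e1.png

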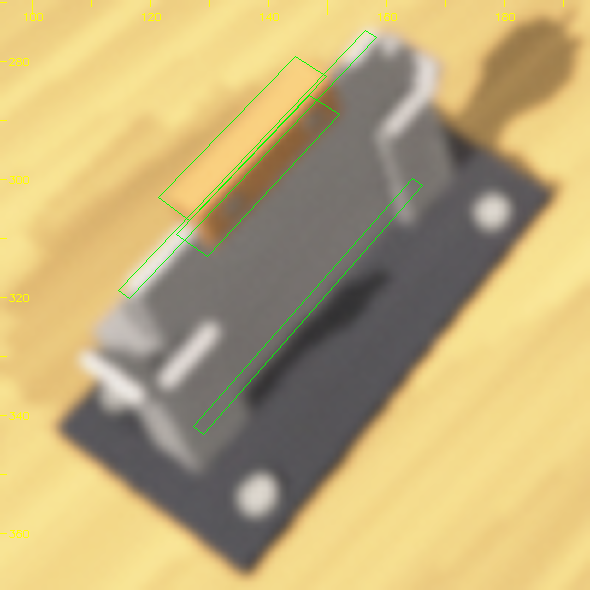

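View pics/e2.png

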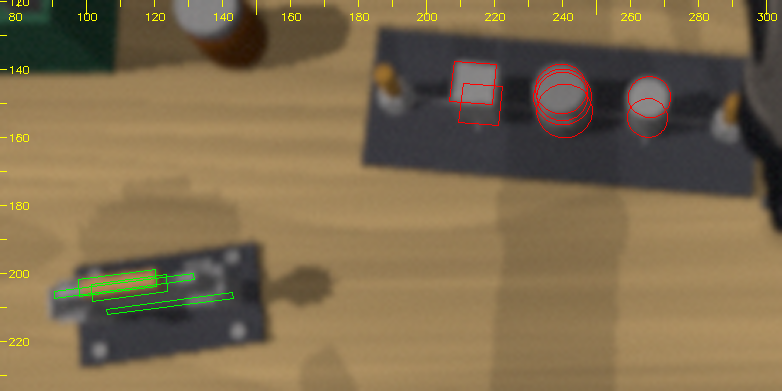

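View pics/e3.png

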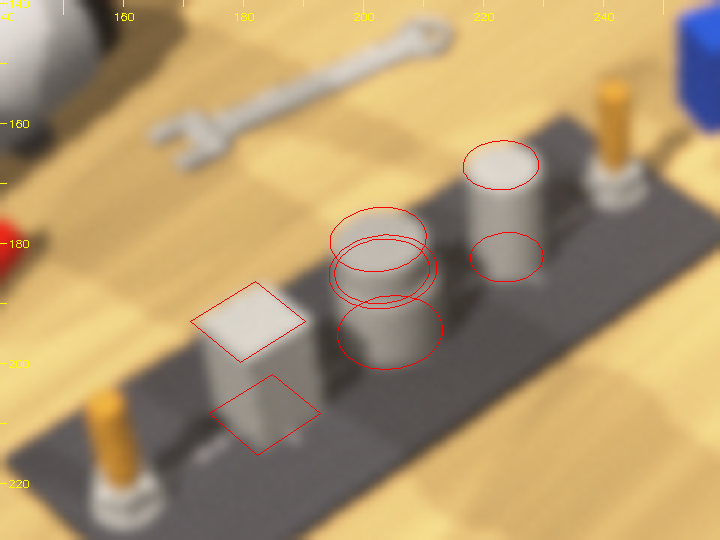

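Final views: all parts match their target outlines within about 1 px. The guard overlays its fully-home model, and the arm is clear. Handing in.

```bash
python3 -c "
from bench import ticket,get_obs
print(ticket.hand_in()); o=get_obs(); print(o['clock'],o['contact_force'])"
```

```text
the job is handed in; nothing more can be done
None
the job is handed in; nothing more can be done
```

The press bed is set up as asked and I handed the job in at about 35 s. No verdict came back.

**What I did:** The sleeve stands on the middle cross with the disc on top. The square block is on the +y cross, the side where the guard stand is, and the round post is on the −y cross. I lifted the guard out of its wooden block and slid it down the stand's guides until it bottomed. At that point the TCP was at z = 0.109 m, as expected, with an upward contact force of 7.6 N.

**Last checks:** In the final side and top pictures, all five parts are upright and match their target outlines to within about 1 px (roughly 2 mm). The guard matches its fully-home outline. The arm was raised clear, with about 0 N on the tool.

**What disagreed:**
- The side camera places things about 2 mm toward −x compared with the arm and the top camera. I allowed for this when lining up the guard, and it is well inside the bed tolerances.
- The state could not be read after hand-in, because the interface closes the job at that point.

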